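# Turn a washed sample cup mouth-up and load it into the sample changer

## Robot

A 6-joint arm with a two-finger parallel gripper is mounted at the origin on the work surface. World frame = base frame: x ahead of the robot, y to its left, z up, the work surface at z = 0. Lengths are in m, angles in degrees, forces in N, time in s.
With the tool pointing down it reaches from about 0.4 to 0.825 m from the base axis. Payload 7 kg.
Tool frame: the origin (TCP) lies at the very end of the fingers, on their centre line; the grasp point (between the pads) lies hold_point_z behind it (hold_point_z is the distance from the TCP to the grasp point, in m); z points along the fingers, y is the direction in which the jaws open and shut (so a half turn about z gives the same grasp; the last joint's range is limited). The gripper opens to 88 mm and grips with 3 to 60 N. Pads are 19 mm wide; open, the fingers measure 130 mm over their backs; the gripper's body (78 mm by 193 mm) begins 47 mm behind the grasp point.
Start: joints at [-48.237, 20.546, 0.682, 0, -70.136, -16.507], TCP at [0.288, -0.61, 0.227] pointing down, gripper open.
Joint ranges: [-176.03, 176.03], [-82.01, 121.73], [-58.28, 71.71], [-173.87, 95.51], [-174.79, -0.11], [-173.66, 173.66]. Speed limits (degrees/s): [136.94, 136.94, 172.46, 180, 180, 180].

## Interface

Orientations are given as [roll, pitch, yaw] about the fixed x, y, z axes, in that order (R = Rz(yaw) Ry(pitch) Rx(roll)).
In Python, from plant import get_obs, snapshot, close_job, hold_point_z gives the robot as it stands. The module is installed in compiled form; this text tells all that it offers.
- The arm moves only by the tool jog_arm, never from a script. Its argument "commands" is a list of rows, each a list of 4 numbers: the shift along the world's x, y, z in mm, then the turn about the world's z in degrees. In form: [[x, y, z, turn], ...]. A call has exactly 10 rows; each row shifts and turns the commanded pose from where the row before left it; what a row does not reach is not made up. A row lasts 1/12 s, in which the tool goes at most 41.7 mm and 7.16 degrees, less where a joint would pass 70% of its speed; a pose out of reach is approached as far as the arm can. A call is refused whole if a number of a shift passes 41.7 or a number of a turn 7.16, either way. A call with a gripper value outside its range is refused whole. "fingers" is the finger opening in mm, from 0 to 87.6, set as the call begins (left out, the last holds). The fingers move at their own pace and stop on an object; the grip force is fixed at half the most. Time passes only in rows, so rows that do not move let the fingers close, or fill a call up. It gives the time, the measured TCP pose, the force and the opening at its end, in the units of the state.
- get_obs(): the state, without advancing time (a new reading comes with each control period).
- snapshot(name): name is "scene" or "top" or "wrist"; returns a dict with "image" (420x560x3 uint8, red, green, blue), "fov_y" (degrees; the focal length in pixels is half the picture's height over the tangent of half this angle, whatever the lens; pixels are square), "cx", "cy" (the principal point, pixels), "rvec" (rotation vector, rad) and "tvec" (3), from world to camera coordinates, as OpenCV has them; the wrist camera has in their place "mount" (4x4, takes a point from camera to tool coordinates, whose origin is the TCP and whose axes are the flange's). Camera axes: x right, y down, z forward; pixel columns grow to the right and rows downward; lengths in m; the calibration is good to about 2 mm. A picture is of the moment at which its call begins: read the wrist's pose just before it. There is no depth.
- close_job(): hands the job in, once; it reports no verdict.
The state is a dict: "clock": time; "joint_pos": joint angles; "qvel": joint speeds; "tau": joint torques, N m; "tool_pos": TCP position; "orientation": TCP orientation; "force": force on the tool from outside, world axes, zero at the start; "moment": the same for the moment, N m; "opening": finger opening in m.
Only numpy, scipy, OpenCV 4.12 (cv2) and the standard library are available. Lean on these libraries where they do the work, as an engineer would, in place of code of your own. Each camera call takes 0.05 s, during which the arm holds its last target.

## Task

The washed white sample cup with the blue rim stands upside down on the green drying mat. Turn it mouth-up and stand it in the empty pocket of the sample changer that is at the green loading mark; let go of it, then turn the changer by its red knob one click clockwise (seen from above), so that the cup moves on with it. Do not drop the cup, keep the two orange-rimmed cups in their pockets, and leave the other things on the bench where they are.

Things in the scene. Friction and masses are not known exactly. Their poses are not given: they have to be found in the camera images.
- cup: White eight-sided sample cup, blue band at its mouth: straight sides, 50 mm over the flats, 54 over corners, 64 high, wall 4, floor 6, about 90 g. Origin: centre of its closed bottom's outside; z points to the open mouth (down at the start, origin 64 mm above the mat). Flat sides face its x axis and every 45 degrees from it. It lies steadily on a flat side, its axis then 25 mm up.
- mat: Fixed flat green drying mat, 340 (x) by 360 (y) mm, 6 mm thick; origin at the centre of its underside, on the bench. The cup and the steel beaker start upside down on it, at least 14 cm apart, and either may be the one nearer the robot.
- changer: Fixed base of the sample changer: a grey drum, radius 118 mm, height 32; origin on its axis, on the bench; z up. A green tongue with an upright tab at its end (60 mm high, 151 to 161 mm from the axis along its -x) is the loading mark. A white control box 50 mm high stands at its -y side (x -15 to 135 mm, y -210 to -140 mm).
- turntable (a joint): Turning angle of the changer's aluminium disc (radius 131 mm, top 42 mm above the bench) about the base's axis: 0 at the start, growing clockwise seen from above. Six pockets, 60 degrees apart, centres 90 mm from the axis. A detent holds it at each (one click is 1.047 rad): it resists with at most about 0.17 N m and past half way pulls on to the next.
- pocket_load (a point): Centre of the floor of the empty pocket that is at the loading mark at the start; it turns with the disc. The pocket is a round grey collar of 31 mm inner radius, 3 mm wall, standing 12 mm above its floor; the floor is the top of the disc. Its axes are those of the disc (z up).
- knob_grip (a point): Middle of the red knob on the disc's axis, 112 mm above the bench: an upright bar 44 mm long, 16 mm thick and 34 mm high (its top is 17 mm above this point), on a round stem of 12 mm radius. The point's axes turn with the disc: x along the bar, y across its thickness. The bar's line passes over the loading pocket at the start.
- pocket_b (a point): Centre of the floor of the next pocket clockwise from pocket_load (same sizes); it turns with the disc; cup_b stands in it.
- pocket_c (a point): Centre of the floor of the second pocket clockwise from pocket_load; it turns with the disc; cup_c stands in it.
- cup_b: White cup with an orange rim, same shape as the cup, standing mouth-up in pocket_b; origin at the centre of its bottom, z to the mouth. Leave in its pocket.
- cup_c: White cup with an orange rim, same shape as the cup, standing mouth-up in pocket_c; origin at the centre of its bottom, z to the mouth. Leave in its pocket.
- steel_beaker: Round steel beaker, rim radius 32 mm, 85 mm high, upside down on the mat; origin at the centre of its bottom (on top). Leave alone.
- sauce0: Red sauce bottle, radius 24 mm, 160 mm high, upright at the back of the bench; origin at the centre of its underside. Leave alone.
- sauce1: Amber sauce bottle, radius 24 mm, 160 mm high, upright at the back of the bench; origin at the centre of its underside. Leave alone.
- sauce2: Red sauce bottle, radius 24 mm, 160 mm high, upright at the back of the bench; origin at the centre of its underside. Leave alone.
- spatula: Spatula lying on the bench on the near right, clear of the changer. Leave alone.
Not all that is in view belongs to the job. What is shaped like the cup but brown or pink is not meant.

How it is judged:
By the outcome, as a careful person would: the job done as asked, in the order asked, and still so for the second after the job is handed in, with the robot touching nothing.
It also fails if it takes over 72 s, if anything falls off the work surface, if the arm or the gripper's body presses on something with over 40 N, if the wrist force passes 120 N, or if a joint passes its speed limit or range.

## Working session

There is one attempt and no reset: what is moved stays moved. The work goes in short steps, Python scripts to look and compute and a tool call to move; the robot and the scene stay as the last step left them, time stands still between calls to the robot, and variables do not carry over. Pictures are saved under pics/ and viewed, and the job is handed in when it is done.

Besides the shell and the picture viewer there is one more tool, called after "Call:" as name(argument=value, ...), one argument or row to a line, values as JSON. jog_arm: Moves the arm, as the interface text tells. Its arguments: {"type":"object","properties":{"commands":{"type":"array","items":{"type":"array","items":{"type":"number"}}},"fingers":{"type":"number"}},"required":["commands"]}

```bash
mkdir -p pics; cat > h.py <<'E'
import numpy as np, cv2
from plant import get_obs, snapshot, hold_point_z
from scipy.spatial.transform import Rotation as Rn
def cam(s,o=None):
    f=s['image'].shape[0]/2/np.tan(np.radians(s['fov_y']/2))
    if 'rvec' in s:
        R=cv2.Rodrigues(np.array(s['rvec'],float))[0].T; c=-R@np.array(s['tvec'],float).ravel()
    else:
        M=np.array(s['mount']); Rt=Rn.from_euler('xyz',o['orientation'],degrees=True).as_matrix()
        R=Rt@M[:3,:3]; c=np.array(o['tool_pos'])+Rt@M[:3,3]
    return f,s['cx'],s['cy'],R,c
def toplane(C,uv,z):
    f,cx,cy,R,c=C; uv=np.atleast_2d(uv).astype(float)
    d=np.c_[(uv[:,0]-cx)/f,(uv[:,1]-cy)/f,np.ones(len(uv))]@R.T
    return c+d*((z-c[2])/d[:,2])[:,None]
def proj(C,P):
    f,cx,cy,R,c=C; p=(np.atleast_2d(P)-c)@R
    return np.c_[cx+f*p[:,0]/p[:,2],cy+f*p[:,1]/p[:,2]]
def save(n,im,s=1.0):
    cv2.imwrite(f'pics/{n}.png',cv2.resize(im[:,:,::-1],None,fx=s,fy=s,interpolation=cv2.INTER_CUBIC))
E
python3 - <<'E'
from h import *
o=get_obs();print(o,hold_point_z)
for n in('scene','top','wrist'):
    s=snapshot(n);np.savez('pics/a_'+n,**s);save('a_'+n,s['image'],1.4);print(n,{k:v for k,v in s.items() if k!='image'})
    print(cam(s,o)[4])
E
```

```text
{'clock': 0.0, 'joint_pos': array([-4.82381544e+01,  2.05922825e+01,  6.34842774e-01, -2.11001617e-02,
       -7.01345617e+01, -1.65076503e+01]), 'qvel': array([ 0.08844475,  0.17033728, -0.00520198, -0.01473874, -0.10824356,
        0.04071773]), 'tau': array([-7.88811303e-04, -5.82711804e+01,  2.93048912e+01,  6.99688956e+00,
        6.85538747e-03, -1.83685670e-04]), 'tool_pos': array([ 0.28776909, -0.61005973,  0.22561815]), 'orientation': array([ 1.79906154e+02, -7.12639828e-03, -1.54752985e+02]), 'force': array([0.52852628, 0.55073859, 0.30972675]), 'moment': array([ 0.03297347, -0.03804291, -0.01915552]), 'opening': 0.08741164259215323} 0.0188
scene {'fov_y': 46.33747841694645, 'cx': 280.55699750031096, 'cy': 208.07134882221976, 'rvec': array([ 1.43688932,  2.17598526, -0.82528777]), 'tvec': array([ 0.27634883, -0.28196926,  1.76451255])}
[1.39167293 0.2749635  1.12116966]
top {'fov_y': 46.96615931983716, 'cx': 274.93761700480525, 'cy': 205.50241665280643, 'rvec': array([ 2.14900351, -2.17878376,  0.12383983]), 'tvec': array([-0.05630111,  0.51416348,  1.51798915])}
[ 0.33905302 -0.05996891  1.56629235]
wrist {'fov_y': 66.67811916506821, 'cx': 275.8981466218408, 'cy': 212.37284814473358, 'mount': array([[-7.20805019e-04, -9.64734891e-01, -2.63222474e-01,
         7.04557101e-02],
       [ 9.99999509e-01, -8.74572463e-04,  4.67003835e-04,
        -6.87546777e-05],
       [-6.80742021e-04, -2.63222008e-01,  9.64735047e-01,
        -1.57952826e-01],
       [ 0.00000000e+00,  0.00000000e+00,  0.00000000e+00,
         1.00000000e+00]])}
[ 0.22420094 -0.64039843  0.38357941]
```

View pics/a_top.png

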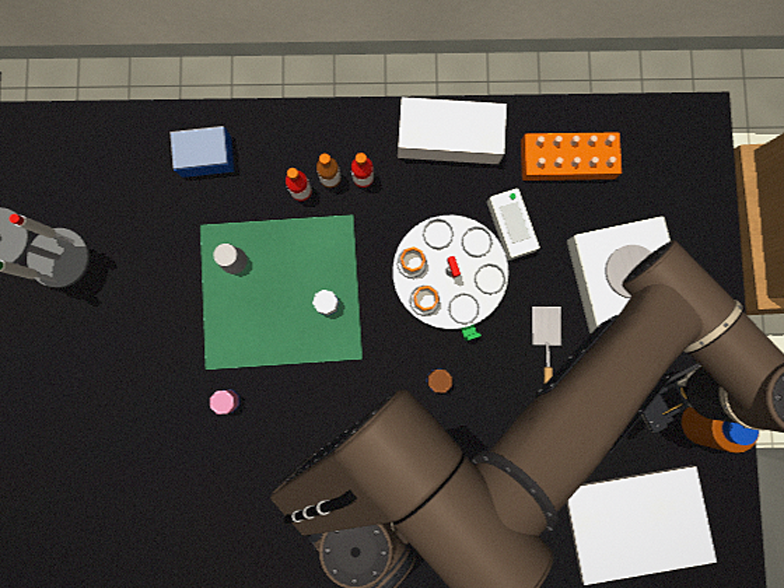

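View pics/a_scene.png

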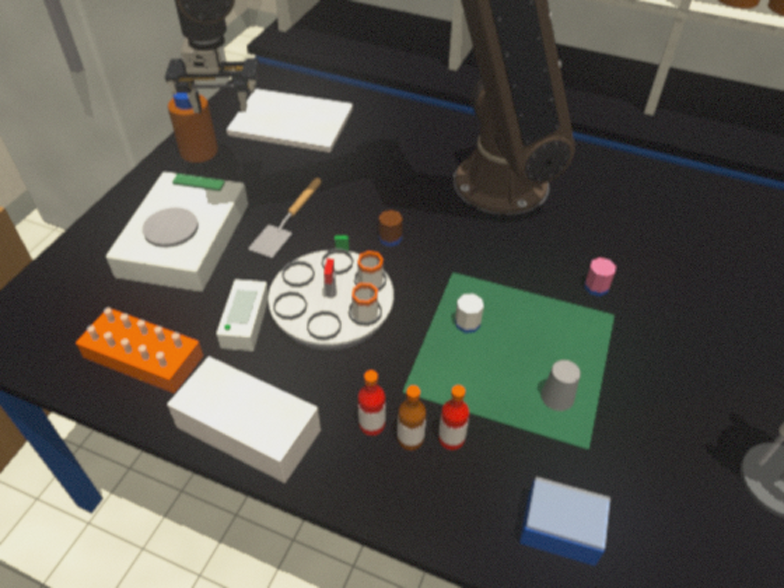

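View pics/a_wrist.png

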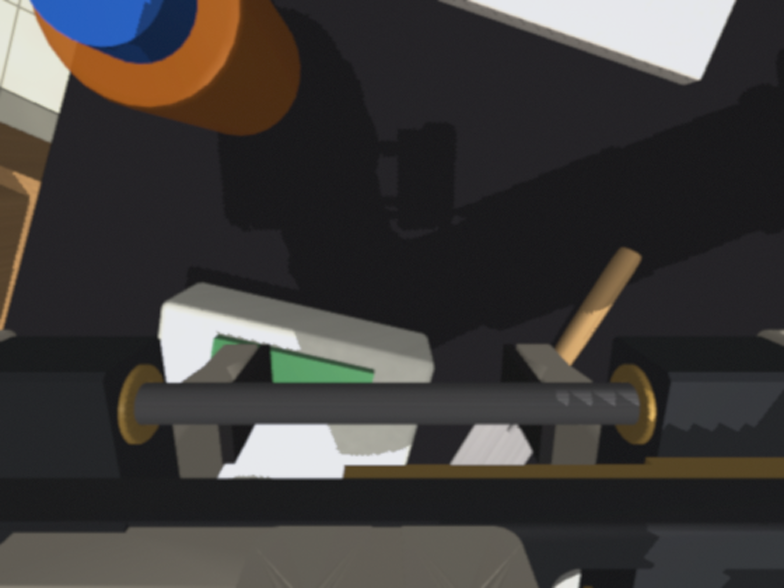

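```bash
python3 - <<'E'
from h import *
s=dict(np.load('pics/a_top.npz'));C=cam(s);im=s['image'].astype(int)
save('b_cup',s['image'][190:240,205:260],10)
save('b_ch',s['image'][140:260,265:390],5)
mn=im.min(2);mx=im.max(2)
m=((mn>150)).astype(np.uint8)
# cup
cm=np.zeros_like(m);cm[200:230,215:250]=m[200:230,215:250]
c=max(cv2.findContours(cm,0,1)[0],key=cv2.contourArea)
P=toplane(C,c[:,0],.070)[:,:2];M=cv2.moments(c);ct=toplane(C,[[M['m10']/M['m00'],M['m01']/M['m00']]],.070)
print('cup',cv2.contourArea(c),ct,P.min(0),P.max(0))
# disc
dm=np.zeros_like(m);dm[145:245,272:370]=m[145:245,272:370]
c=max(cv2.findContours(dm,0,1)[0],key=cv2.contourArea)
h=cv2.convexHull(c);P=toplane(C,h[:,0],.042)[:,:2].astype(np.float32)
print('disc',cv2.minEnclosingCircle(P),cv2.fitEllipse(P))
r,g,b=im[:,:,0],im[:,:,1],im[:,:,2]
k=((g>r*1.7)&(g>b*1.5)&(g>60)).astype(np.uint8)
k2=k.copy();k2[:,:315]=0;k2[:225]=0;k2[260:]=0
u=np.argwhere(k2)[:,::-1];print('green',len(u),u.mean(0),u.min(0),u.max(0),toplane(C,[u.mean(0)],.05))
k=((r>g*2)&(r>b*2)&(r>90)).astype(np.uint8);k2=np.zeros_like(k);k2[178:205,312:335]=k[178:205,312:335]
c=max(cv2.findContours(k2,0,1)[0],key=cv2.contourArea);q=cv2.minAreaRect(c);print('knob',q,toplane(C,[q[0]],.125),toplane(C,cv2.boxPoints(q),.125)[:,:2])
E
```

```text
cup 198.0 [[0.48111318 0.07156197 0.07      ]] [0.45585617 0.04568329] [0.50592781 0.09855789]
disc ((0.5491495728492737, -0.21147184073925018), 0.1312170773744583) ((0.5488113164901733, -0.21148623526096344), (0.2603318691253662, 0.26199615001678467), 6.161747932434082)
green 96 [335.64583333 237.33333333] [330 232] [343 242] [[ 0.40796999 -0.25217922  0.05      ]]
knob ((323.8500061035156, 189.5500030517578), (14.230249404907227, 5.05964469909668), 71.56504821777344) [[ 0.54880098 -0.21115742  0.125     ]] [[ 0.56712048 -0.19758742]
 [ 0.57180546 -0.21219007]
 [ 0.53053252 -0.22468961]
 [ 0.52587817 -0.21012843]]
```

```bash
ls pics
```

```text
a_scene.npz
a_scene.png
a_top.npz
a_top.png
a_wrist.npz
a_wrist.png
b_ch.png
b_cup.png
```

View pics/b_cup.png

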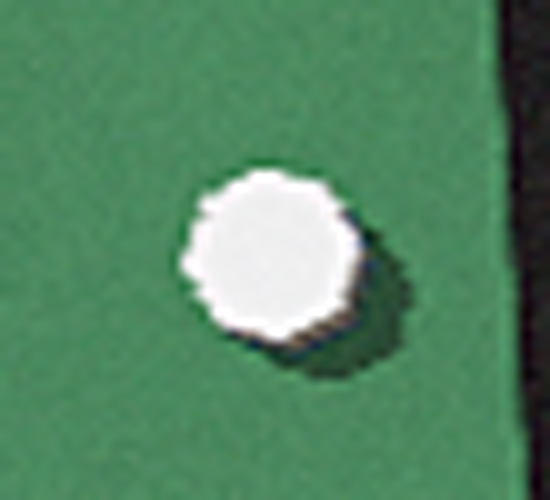

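View pics/b_ch.png

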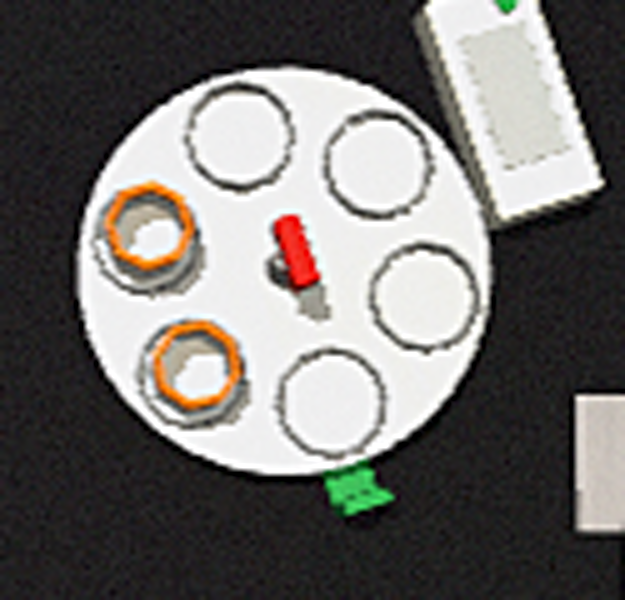

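Call:
jog_arm(
  commands=[
    [13, 34, 0, 0],
    [13, 34, 0, 0],
    [13, 34, 0, 0],
    [13, 34, 0, 0],
    [13, 34, 0, 0],
    [13, 34, 0, 0],
    [13, 34, 0, 0],
    [13, 34, 0, 0],
    [13, 34, 0, 0],
    [13, 34, 0, 0],
  ],
)

```text
clock: 0.98
tool_pos: [0.4181, -0.2687, 0.2266]
orientation: [180.0, 0.0, -154.7]
force: [0.8, 0.4, 0.9]
opening: 0.0873
```

Call:
jog_arm(
  commands=[
    [13, 34, 0, -2],
    [13, 34, 0, -2],
    [13, 34, 0, -2],
    [13, 34, 0, -2],
    [13, 34, 0, -2],
    [13, 34, -10, -2],
    [13, 34, -10, -2],
    [13, 34, -10, -2],
    [13, 34, -10, 0],
    [13, 34, -10, 0],
  ],
)

```text
clock: 1.82
tool_pos: [0.5481, 0.0714, 0.1761]
orientation: [180.0, 0.0, -170.7]
force: [0.7, -1.3, 0.7]
opening: 0.0879
```

```bash
python3 - <<'E'
from h import *
o=get_obs();s=snapshot('wrist');C=cam(s,o);save('c_wrist',s['image'],1.4);np.savez('pics/c_wrist',**s)
print(o['joint_pos'],o['tool_pos'],o['orientation'],proj(C,[[.4811,.0716,.07]]))
E
```

```text
[ 2.77192274e+01  1.13502458e+01 -1.90285262e+01 -4.14825139e-03
 -5.96126233e+01 -1.08463499e+02] [0.54810676 0.07135883 0.17613211] [ 1.79993880e+02  7.02834699e-03 -1.70746370e+02] [[289.38924249 130.94018475]]
```

View pics/c_wrist.png

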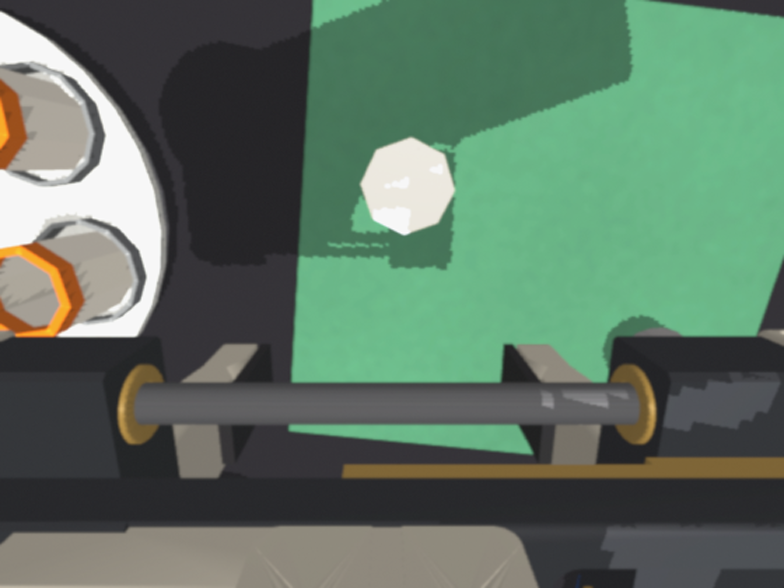

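```bash
python3 - <<'E'
from h import *
s=dict(np.load('pics/c_wrist.npz'));o=get_obs();C=cam(s,o);im=s['image'].astype(int)
m=np.zeros(im.shape[:2],np.uint8);sub=im[90:175,245:335]
m[90:175,245:335]=((sub[:,:,0]>175)&(sub[:,:,2]>160))
m=cv2.morphologyEx(m,3,np.ones((5,5),np.uint8))
c=max(cv2.findContours(m,0,1)[0],key=cv2.contourArea);h=cv2.convexHull(c)
P=toplane(C,h[:,0],.07)[:,:2].astype(np.float32)
q=cv2.moments((P*1000));print('c',q['m10']/q['m00'],q['m01']/q['m00'])
# min width direction
best=[]
for a in np.arange(0,45,1.):
    w=[np.ptp(P@[np.cos(np.radians(a+k)),np.sin(np.radians(a+k))]) for k in(0,45,90,135)]
    best.append((np.mean(w)*1e3,a))
print(sorted(best)[:5],sorted(best)[-3:])
ap=cv2.approxPolyDP(h,2.,True);A=toplane(C,ap[:,0],.07)[:,:2]*1e3;print(A.round(1)); ct=A.mean(0);print(ct,np.degrees(np.arctan2(*(A-ct).T[::-1]))%45)
E
```

```text
c 484.60629706041857 77.0646847982888
[(np.float64(49.94624367320896), np.float64(28.0)), (np.float64(50.01713272100931), np.float64(29.0)), (np.float64(50.07346298699719), np.float64(27.0)), (np.float64(50.22719558662816), np.float64(30.0)), (np.float64(50.262915774738524), np.float64(26.0))] [(np.float64(53.043483671008765), np.float64(3.0)), (np.float64(53.05010065864029), np.float64(5.0)), (np.float64(53.054872678910584), np.float64(4.0))]
[[458.1  74.2]
 [464.5  94.4]
 [482.3 103.6]
 [501.8  96.8]
 [511.4  78.7]
 [505.4  60.4]
 [485.4  50.8]
 [466.8  57.5]]
[484.45393221  77.0525595 ] [6.24177141 4.01907466 4.69344234 3.72300771 3.48145372 6.3944153
 2.17255449 2.86775598]
```

```bash
python3 - <<'E'
from h import *
o=get_obs();print(o['tool_pos'],o['orientation'],o['qvel'])
s=snapshot('wrist');C=cam(s,o);im=s['image'].astype(int);save('d',s['image'][80:190,230:340],5)
m=np.zeros(im.shape[:2],np.uint8);sub=im[90:175,245:335]
m[90:175,245:335]=((sub[:,:,0]>175)&(sub[:,:,2]>160))
m=cv2.morphologyEx(m,3,np.ones((5,5),np.uint8))
c=max(cv2.findContours(m,0,1)[0],key=cv2.contourArea);h=cv2.convexHull(c)
P=toplane(C,h[:,0],.07)[:,:2]
q=cv2.moments((P*1000).astype(np.float32));print('c',q['m10']/q['m00'],q['m01']/q['m00'])
print(get_obs()['tool_pos'])
s=snapshot('top');im=s['image'].astype(int);C=cam(s);save('d_top',s['image'],1.4)
E
```

```text
[0.55000142 0.07564846 0.17386301] [ 1.79984128e+02 -3.93720970e-02 -1.70646419e+02] [-3.05412833 -1.54012397 -1.90479645 -0.17365803 -2.23430884  6.0098563 ]
c 482.8483762939397 73.01018807333408
[0.54866328 0.07325189 0.17435428]
```

View pics/d.png

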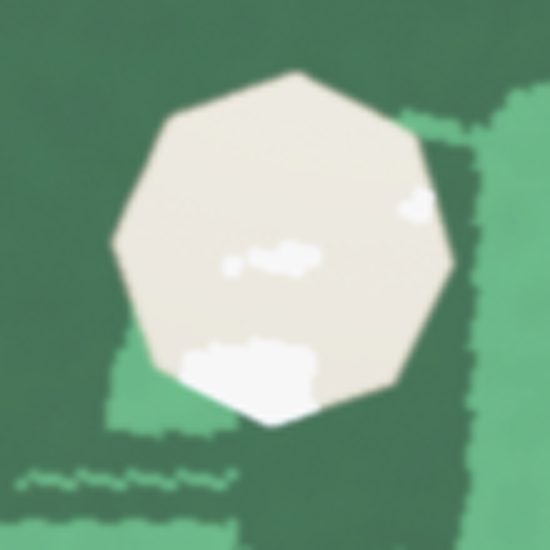

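Call:
jog_arm(
  commands=[
    [-12, 0, 0, -5],
    [-18, 0, 0, -7],
    [-18, 0, 0, -7],
    [-12, 0, 0, -5],
    [-5, 2, 0, -3],
    [0, 0, 0, 0],
    [0, 0, 0, 0],
    [0, 0, 0, 0],
    [0, 0, 0, 0],
    [0, 0, 0, 0],
  ],
)

```text
clock: 2.8
tool_pos: [0.4833, 0.0713, 0.1764]
orientation: [-180.0, -0.0, 162.3]
force: [-0.5, 0.1, 1.0]
opening: 0.0879
```

Call:
jog_arm(
  commands=[
    [0, 1, -15, 0],
    [-1, 0, -25, 0],
    [0, 0, -30, 0],
    [0, 0, -30, 0],
    [0, 0, -25, 0],
    [0, 0, -18, 0],
    [0, 0, -12, 0],
    [0, 0, -8, 0],
    [0, 0, 0, 0],
    [0, 0, 0, 0],
  ],
)

```text
clock: 3.63
tool_pos: [0.4821, 0.0725, 0.0135]
orientation: [-180.0, -0.0, 162.3]
force: [0.3, -0.3, 0.4]
opening: 0.0876
```

Call:
jog_arm(
  commands=[
    [0, 0, 0, 0],
    [0, 0, 0, 0],
    [0, 0, 0, 0],
    [0, 0, 0, 0],
    [0, 0, 0, 0],
    [0, 0, 0, 0],
    [0, 0, 0, 0],
    [0, 0, 0, 0],
    [0, 0, 0, 0],
    [0, 0, 0, 0],
  ],
  fingers=52,
)

```text
clock: 4.47
tool_pos: [0.482, 0.0725, 0.0135]
orientation: [-180.0, -0.0, 162.3]
force: [-0.0, -0.1, 1.2]
opening: 0.0519
```

Call:
jog_arm(
  commands=[
    [0, 0, 0, 0],
    [0, 0, 0, 0],
    [0, 0, 0, 0],
    [0, 0, 0, 0],
    [0, 0, 0, 0],
    [0, 0, 0, 0],
    [0, 0, 0, 0],
    [0, 0, 0, 0],
    [0, 0, 0, 0],
    [0, 0, 0, 0],
  ],
  fingers=49,
)

```text
clock: 5.3
tool_pos: [0.4819, 0.0725, 0.0135]
orientation: [-180.0, -0.0, 162.3]
force: [1.0, -0.1, -1.3]
opening: 0.05
```

```bash
python3 - <<'E'
from h import *
o=get_obs();print(o['opening'],o['force'],o['moment'])
s=snapshot('scene');save('e',s['image'][170:330,230:470],3.3)
E
```

```text
0.049991754015502196 [ 0.99918559 -0.10923795 -1.28003059] [-0.00124951 -0.11627757 -0.02348726]
```

View pics/e.png

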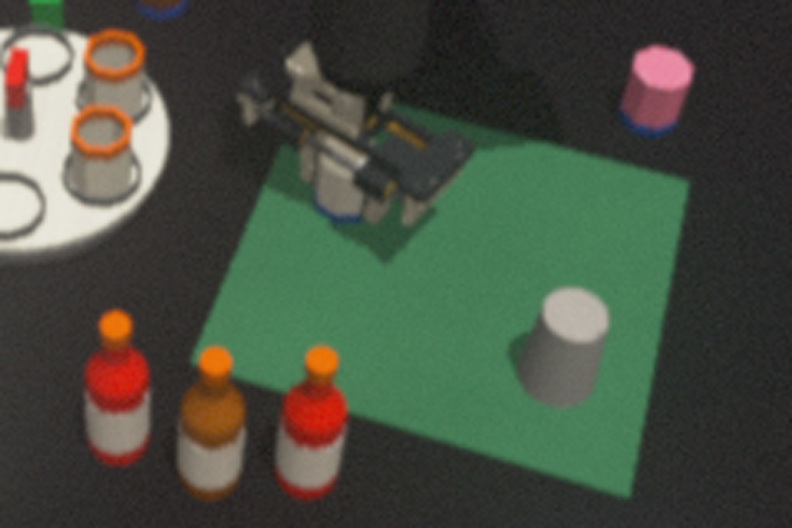

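Call:
jog_arm(
  commands=[
    [0, 0, 1, 0],
    [0, 0, 2, 0],
    [0, 0, 2, 0],
    [0, 0, 2, 0],
    [0, 0, 1, 0],
    [0, 0, 0, 0],
    [0, 0, 0, 0],
    [0, 0, 0, 0],
    [0, 0, 0, 0],
    [0, 0, 0, 0],
  ],
)

```text
clock: 6.18
tool_pos: [0.4819, 0.0725, 0.0215]
orientation: [-180.0, -0.0, 162.3]
force: [0.2, 0.7, -1.5]
opening: 0.0501
```

```bash
python3 - <<'E'
from h import *
o=get_obs();print(o['opening'],o['force'],o['moment'])
s=snapshot('scene');save('f',s['image'][200:260,290:380],8)
E
```

```text
0.05006537439859799 [ 0.21144329  0.68235676 -1.52165084] [-0.09089174 -0.00838432 -0.0146124 ]
```

View pics/f.png

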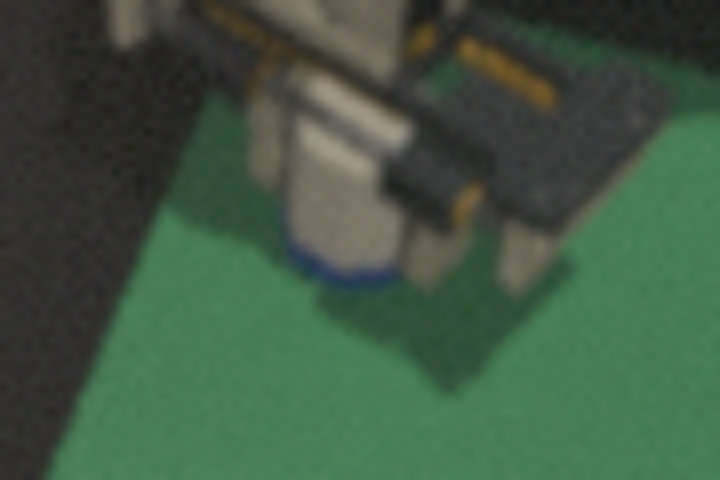

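Call:
jog_arm(
  commands=[
    [0, 0, -2, 0],
    [0, 0, -2, 0],
    [0, 0, -2, 0],
    [0, 0, -2, 0],
    [0, 0, -1, 0],
    [0, 0, -1, 0],
    [0, 0, -1, 0],
    [0, 0, 0, 0],
    [0, 0, 0, 0],
    [0, 0, 0, 0],
  ],
)

```text
clock: 7.07
tool_pos: [0.4823, 0.0724, 0.0129]
orientation: [180.0, 0.1, 162.4]
force: [-10.4, -0.8, 33.2]
opening: 0.0497
```

Call:
jog_arm(
  commands=[
    [0, 0, 3, 0],
    [0, 0, 0, 0],
    [0, 0, 0, 0],
    [0, 0, 0, 0],
    [0, 0, -1, 0],
    [0, 0, -1, 0],
    [0, 0, -1, 0],
    [0, 0, 0, 0],
    [0, 0, 0, 0],
    [0, 0, 0, 0],
  ],
  fingers=49.9,
)

```text
clock: 7.9
tool_pos: [0.4822, 0.0723, 0.0106]
orientation: [-180.0, 0.0, 162.3]
force: [-1.7, -1.1, 5.5]
opening: 0.0498
```

Call:
jog_arm(
  commands=[
    [0, 0, 0, 0],
    [0, 0, 0, 0],
    [0, 0, 0, 0],
    [0, 0, 5, 0],
    [0, 0, 7, 0],
    [0, 0, 7, 0],
    [0, 0, 5, 0],
    [0, 0, 1, 0],
    [0, 0, 0, 0],
    [0, 0, 0, 0],
  ],
  fingers=54,
)

```text
clock: 8.73
tool_pos: [0.482, 0.0726, 0.0357]
orientation: [180.0, 0.0, 162.3]
force: [0.2, -0.2, 0.0]
opening: 0.0537
```

Call:
jog_arm(
  commands=[
    [0, 0, 0, 0],
    [0, 0, 0, 0],
    [0, 0, 0, 0],
    [0, 0, 0, 0],
    [0, 0, 0, 0],
    [0, 0, 0, 0],
    [0, 0, -1, 0],
    [0, 0, 0, 0],
    [0, 0, 0, 0],
    [0, 0, 0, 0],
  ],
  fingers=49.8,
)

```text
clock: 9.57
tool_pos: [0.482, 0.0724, 0.035]
orientation: [-180.0, 0.0, 162.3]
force: [-1.3, -0.4, 5.0]
opening: 0.0498
```

Call:
jog_arm(
  commands=[
    [2.2, -0.7, 1, 0],
    [2.3, -0.7, 1, 0],
    [2.5, -0.8, 0.9, 0],
    [2.6, -0.8, 0.9, 0],
    [2.6, -0.8, 0.6, 0],
    [2.6, -0.9, 0.6, 0],
    [5.4, -1.7, 0.7, 0],
    [5.4, -1.7, 0, 0],
    [0, 0, 0, 0],
    [0, 0, 0, 0],
  ],
)

```text
clock: 10.4
tool_pos: [0.5078, 0.0643, 0.0401]
orientation: [-180.0, -0.0, 162.2]
force: [-0.8, -0.0, -1.1]
opening: 0.0499
```

```bash
python3 - <<'E'
from h import *
o=get_obs();print(o['opening'],o['force'],o['moment'])
s=snapshot('scene');save('g',s['image'][190:260,290:390],7)
E
```

```text
0.04991946696524295 [-0.77940512 -0.01314515 -1.09126961] [-0.08744109  0.00562032  0.02491448]
```

View pics/g.png

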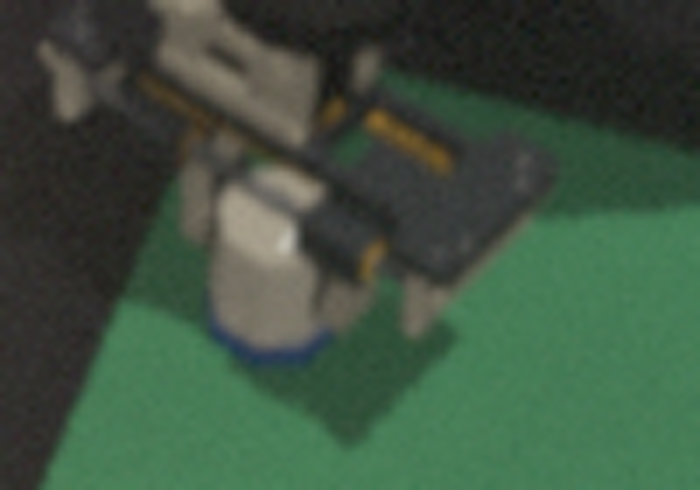

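Call:
jog_arm(
  commands=[
    [0, 0, -3, 0],
    [0, 0, -3, 0],
    [0, 0, -1, 0],
    [0, 0, 0, 0],
    [2, -0.6, 0, 0],
    [2, -0.6, 0, 0],
    [2, -0.6, 0, 0],
    [2, -0.6, 0, 0],
    [2, -0.6, 0, 0],
    [2, -0.6, 0, 0],
  ],
)

```text
clock: 11.28
tool_pos: [0.5189, 0.0609, 0.0336]
orientation: [-180.0, -0.0, 162.3]
force: [-5.1, 0.7, 9.5]
opening: 0.0498
```

```bash
python3 - <<'E'
from h import *
o=get_obs();print(o['opening'],o['force'],o['moment'],o['tool_pos'])
s=snapshot('scene');save('g2',s['image'][190:260,290:390],7)
E
```

```text
0.049831799170233206 [-5.06129707  0.67493803  9.51238789] [5.71963274e-01 2.00845788e+00 3.24253090e-04] [0.51892377 0.06085868 0.03364514]
```

View pics/g2.png

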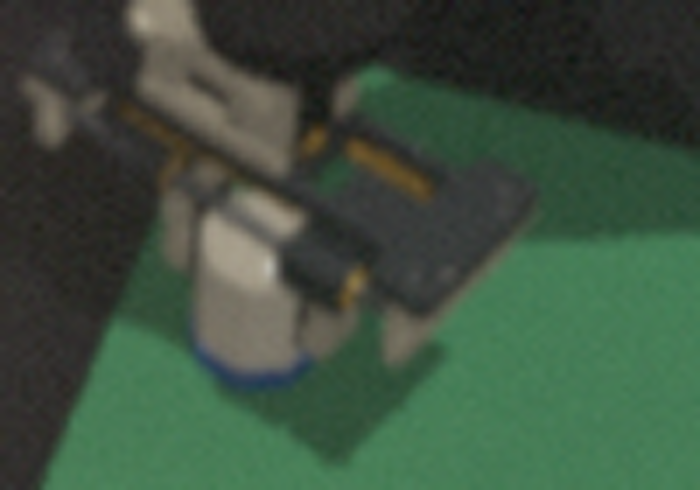

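Call:
jog_arm(
  commands=[
    [0, 0, 1, 0],
    [0, 0, 0, 0],
    [0, 0, 0, 0],
    [0, 0, 0, 0],
    [0, 0, -4, 0],
    [0, 0, -6, 0],
    [0, 0, -6, 0],
    [0, 0, -4, 0],
    [0, 0, 0, 0],
    [0, 0, 0, 0],
  ],
  fingers=56,
)

```text
clock: 12.17
tool_pos: [0.5193, 0.0606, 0.0137]
orientation: [-179.9, -0.0, 162.3]
force: [0.2, -0.1, 0.2]
opening: 0.0558
```

Call:
jog_arm(
  commands=[
    [0, 0, 0, 0],
    [0, 0, 0, 0],
    [0, 0, 0, 0],
    [0, 0, 0, 0],
    [0, 0, 0, 0],
    [0, 0, 5, 0],
    [0, 0, 15, 0],
    [0, 0, 25, 0],
    [0, 0, 30, 0],
    [0, 0, 30, 0],
  ],
  fingers=49.5,
)

```text
clock: 13.0
tool_pos: [0.5189, 0.0605, 0.1204]
orientation: [-179.9, -0.1, 162.3]
force: [0.7, 0.7, -2.3]
opening: 0.05
```

Call:
jog_arm(
  commands=[
    [0, 0, 30, 0],
    [0, -10, 25, 0],
    [-4, -25, 15, 3],
    [-7, -36, 5, 5],
    [-8, -38, 0, 6],
    [-8, -38, 0, 6],
    [-8, -38, 0, 6],
    [-8, -38, 0, 5],
    [-6, -35, 0, 3],
    [-3, -25, 0, 0],
  ],
)

```text
clock: 13.83
tool_pos: [0.4662, -0.2245, 0.1947]
orientation: [-180.0, 0.0, -163.6]
force: [0.6, -0.1, -1.0]
opening: 0.0504
```

Call:
jog_arm(
  commands=[
    [-1, -12, 0, 0],
    [0, 0, 0, 0],
    [0, 0, 0, 0],
    [0, 0, 0, 0],
    [0, 0, 0, 0],
    [0, 0, 0, 0],
    [0, 0, 0, 0],
    [0, 0, 0, 0],
    [0, 0, 0, 0],
    [0, 0, 0, 0],
  ],
)

```text
clock: 14.67
tool_pos: [0.4667, -0.2339, 0.1943]
orientation: [-180.0, 0.0, -163.7]
force: [0.2, 0.3, -0.6]
opening: 0.0498
```

```bash
python3 - <<'E'
from h import *
o=get_obs();s=snapshot('wrist');C=cam(s,o);save('i_w',s['image'],1.4);np.savez('pics/i_w',o=np.r_[o['tool_pos'],o['orientation']],**s)
print(o['tool_pos'],o['orientation'],o['joint_pos'])
s=snapshot('scene');save('i_s',s['image'][100:280,170:370],4);np.savez('pics/i_s',**s)
E
```

```text
[ 0.46665691 -0.23393641  0.19429649] [-1.79999977e+02  3.53192179e-03 -1.63722037e+02] [-5.06878563e+00  7.54165909e+00 -2.11897154e+01 -1.44150550e-03
 -6.12653274e+01 -6.86525582e+01]
```

View pics/i_w.png

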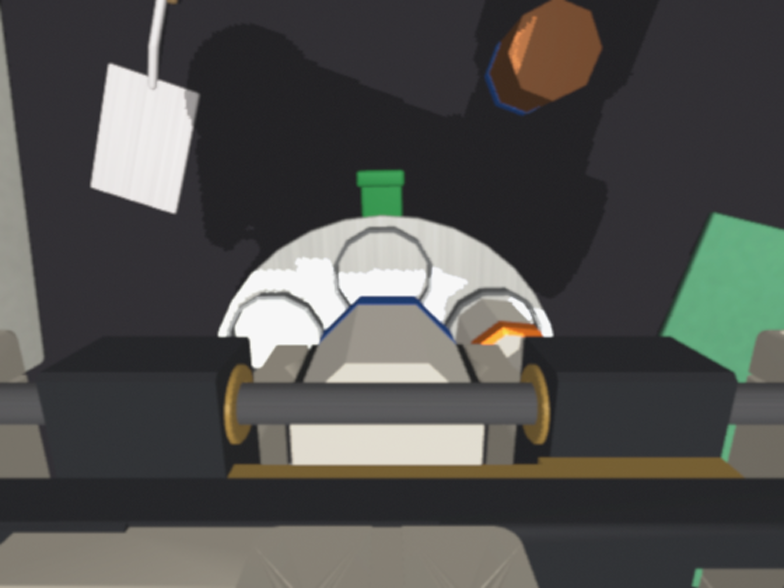

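View pics/i_s.png

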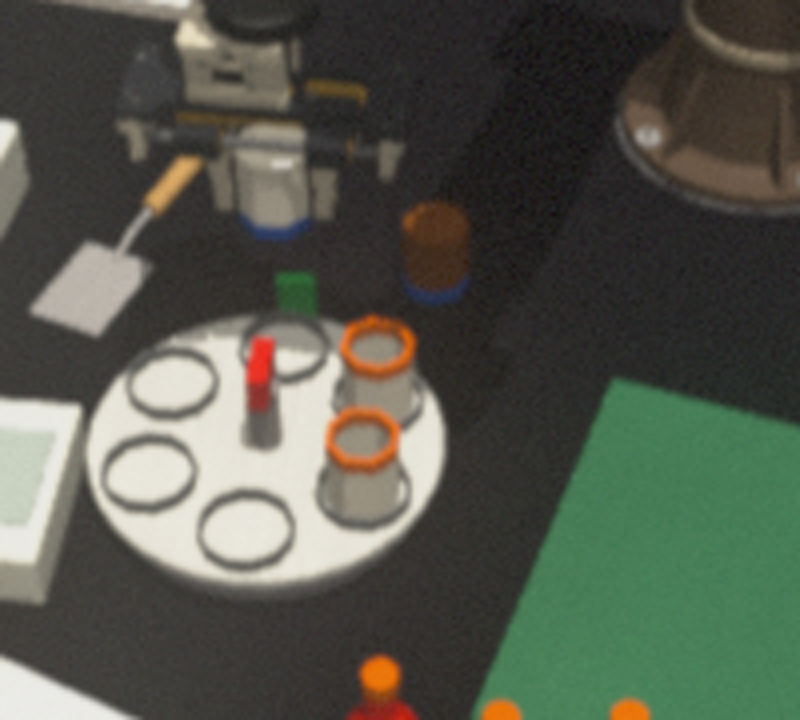

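```bash
python3 - <<'E'
from h import *
s=dict(np.load('pics/i_w.npz'));o={'tool_pos':s['o'][:3],'orientation':s['o'][3:]};C=cam(s,o)
q=np.array([[357,171],[404,171],[404,186],[357,186]])/1.4
T=toplane(C,q,.06)[:,:2];print('tab',T*1e3,T.mean(0)*1e3)
a=np.radians(16.3);X=np.array([np.cos(a),np.sin(a)]);Y=np.array([-X[1],X[0]]);ax=np.array([.549,-.2113])
print('changer frame',(T-ax)@np.c_[X,Y]*1e3)
B=toplane(C,np.array([[556,50]])/1.4,.064)[:,:2];print('brown',B*1e3,(B-ax)@np.c_[X,Y]*1e3)
im=s['image'].astype(int);r,g,b=im[:,:,0],im[:,:,1],im[:,:,2]
k=((g>r*1.5)&(g>b*1.2)&(g>50));k[:,:230]=0;k[:,320:]=0;k[:100]=0;u=np.argwhere(k)[:,::-1]
for rr in range(118,156,2): 
    w=u[u[:,1]==rr]; print(rr,w[:,0].min() if len(w) else None,w[:,0].max() if len(w) else None, im[rr,272])
E
```

```text
tab [[ 401.5518566  -271.94038337]
 [ 393.28194254 -243.54362959]
 [ 402.05184194 -240.88995237]
 [ 410.39198832 -269.53035023]] [ 401.81940735 -256.47607889]
changer frame [[-158.54124515  -16.81917572]
 [-158.508729     12.75726839]
 [-149.34653431   12.84286303]
 [-149.38002388  -16.98714384]]
brown [[ 303.9092213 -178.4855593]] [[-226.02950534  100.28429608]]
118 None None [35 35 37]
120 None None [35 45 39]
122 255 288 [ 49 130  70]
124 254 288 [ 65 159  89]
126 254 289 [ 63 157  87]
128 254 289 [ 59 153  83]
130 254 288 [ 55 147  78]
132 255 288 [ 47 127  68]
134 257 287 [ 58 148  80]
136 257 287 [ 59 153  83]
138 257 287 [ 59 153  83]
140 257 287 [ 58 153  82]
142 257 287 [ 58 153  82]
144 257 287 [ 58 152  82]
146 258 287 [ 57 152  81]
148 258 287 [ 57 152  82]
150 258 287 [ 56 151  81]
152 258 287 [ 64 151  84]
154 259 262 [169 177 165]
```

Call:
jog_arm(
  commands=[
    [-10, -3, 0, 0],
    [-20, -6, 0, 0],
    [-20, -7, 0, 0],
    [-15, -5, -10, 0],
    [-8, -3, -22, 0],
    [0, 0, -28, 0],
    [0, 0, -28, 0],
    [0, 0, -22, 0],
    [0, 0, -12, 0],
    [0, 0, 0, 0],
  ],
  fingers=49.7,
)

```text
clock: 15.6
tool_pos: [0.3912, -0.2579, 0.0699]
orientation: [179.9, -0.2, -163.8]
force: [-0.2, -0.7, -1.3]
opening: 0.05
```

```bash
python3 - <<'E'
from h import *
o=get_obs();print(o['tool_pos'],o['force'],o['moment'],o['opening'])
s=snapshot('scene');save('j_s',s['image'][100:230,190:330],5)
E
```

```text
[ 0.39122145 -0.25789445  0.06989033] [-0.23123691 -0.66465977 -1.29283871] [ 0.00477196  0.05653308 -0.01991284] 0.05004287661920048
```

View pics/j_s.png

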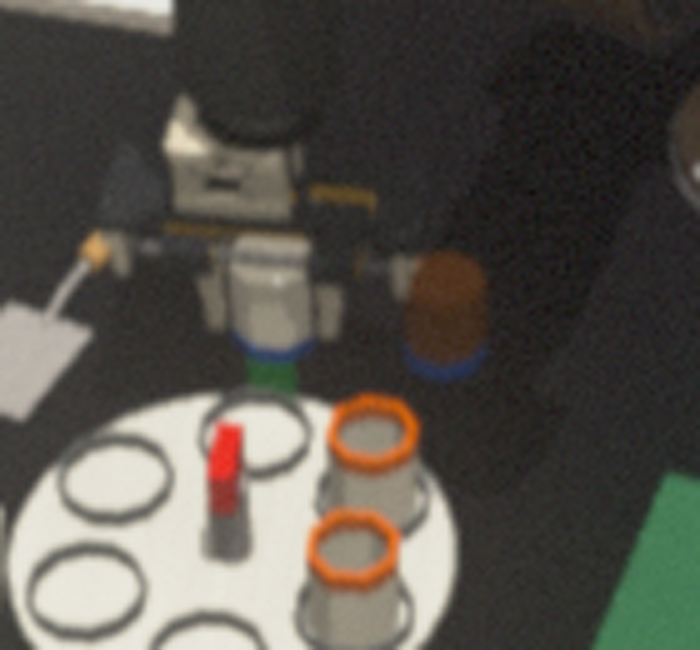

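Call:
jog_arm(
  commands=[
    [2.9, 0.8, 0, 0],
    [0, 0, -3, 0],
    [0, 0, -4, 0],
    [0, 0, -2, 0],
    [0, 0, 0, 0],
    [-4.8, -1.4, 0, 0],
    [-3.5, -1, -3.3, 0],
    [-2.8, -0.8, -3.8, 0],
    [0, 0, 0, 0],
    [0, 0, 0, 0],
  ],
)

```text
clock: 16.48
tool_pos: [0.3884, -0.2613, 0.0571]
orientation: [-179.8, 0.3, -163.7]
force: [8.1, -1.6, -4.6]
opening: 0.0498
```

```bash
python3 - <<'E'
from h import *
o=get_obs();print(o['tool_pos'],o['force'],o['moment'],o['opening'])
s=snapshot('scene');save('k_s',s['image'][120:210,210:310],7)
E
```

```text
[ 0.38841158 -0.26128107  0.05711354] [ 8.05534705 -1.591039   -4.62142528] [-0.64620735 -2.78981753 -0.06822235] 0.04982304676100996
```

View pics/k_s.png

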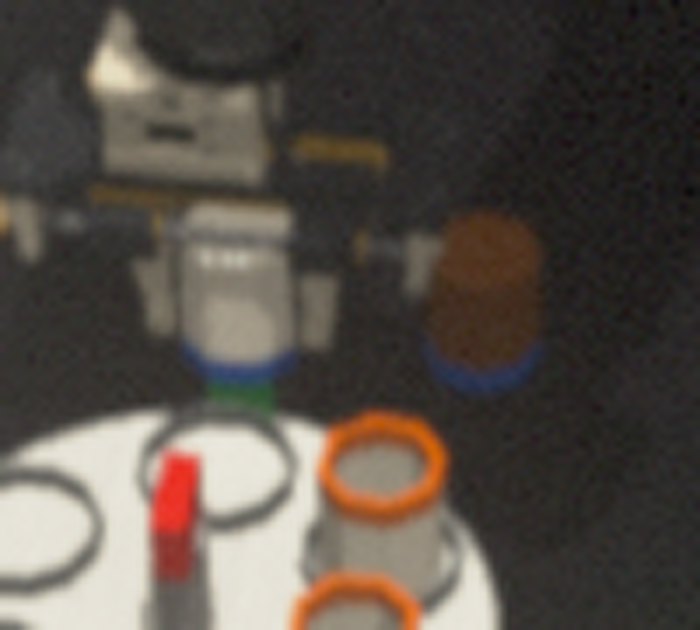

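Call:
jog_arm(
  commands=[
    [-2.5, -0.7, -3, 0],
    [-2.5, -0.7, -3, 0],
    [-2, -0.6, -3, 0],
    [-1.5, -0.4, -3, 0],
    [-1, -0.3, -3, 0],
    [-1, -0.3, -3, 0],
    [0, 0, 0, 0],
    [0, 0, 0, 0],
    [0, 0, 0, 0],
    [0, 0, 0, 0],
  ],
)

```text
clock: 17.37
tool_pos: [0.3774, -0.2643, 0.0393]
orientation: [-179.8, 0.2, -163.7]
force: [4.5, -2.7, 0.7]
opening: 0.0504
```

```bash
python3 - <<'E'
from h import *
o=get_obs();print(o['tool_pos'],o['force'],o['moment'],o['opening'])
s=snapshot('scene');save('l_s',s['image'][120:210,210:310],7)
E
```

```text
[ 0.37738246 -0.26433144  0.03929641] [ 4.51917198 -2.68598387  0.6724225 ] [-0.70246728 -2.0180751  -0.09555372] 0.05035974893270187
```

View pics/l_s.png

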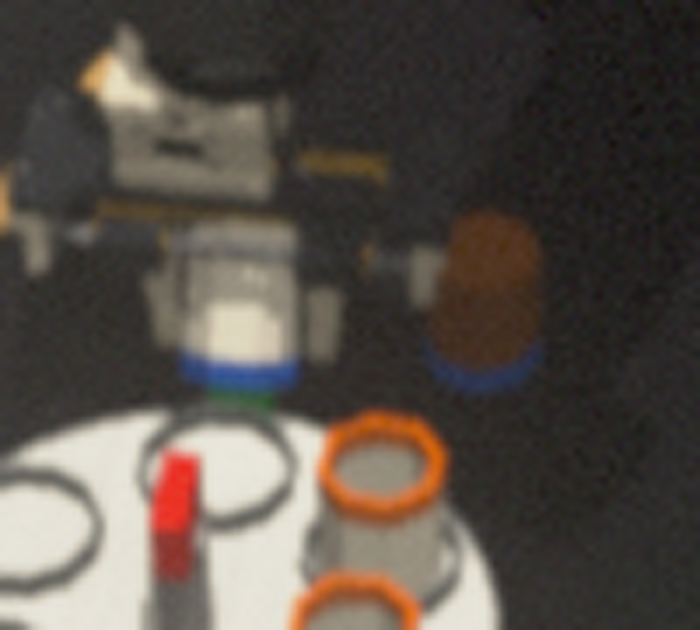

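Call:
jog_arm(
  commands=[
    [-1.5, -0.4, -2.5, 0],
    [-1.5, -0.4, -2.5, 0],
    [-1, -0.3, -2, 0],
    [0, 0, 0, 0],
    [0, 0, 0, 0],
    [-5, -1.4, 3, 0],
    [-8, -2.3, 5, 0],
    [-10, -2.8, 5, 0],
    [-5, -1.4, 10, 0],
    [0, 0, 15, 0],
  ],
)

```text
clock: 18.25
tool_pos: [0.3391, -0.2721, 0.0683]
orientation: [179.8, -0.2, -163.8]
force: [-0.2, -0.6, -1.0]
opening: 0.0501
```

```bash
python3 - <<'E'
from h import *
o=get_obs();print(o['tool_pos'],o['force'],o['moment'],o['opening'])
s=snapshot('scene');save('m_s',s['image'][120:210,210:310],7)
o=get_obs();s=snapshot('wrist');save('m_w',s['image'][200:],1.4)
E
```

```text
[ 0.33914514 -0.27205312  0.06830604] [-0.17017561 -0.60935401 -0.98576432] [ 0.02468986 -0.02375523  0.03053539] 0.05008061861250337
```

View pics/m_s.png

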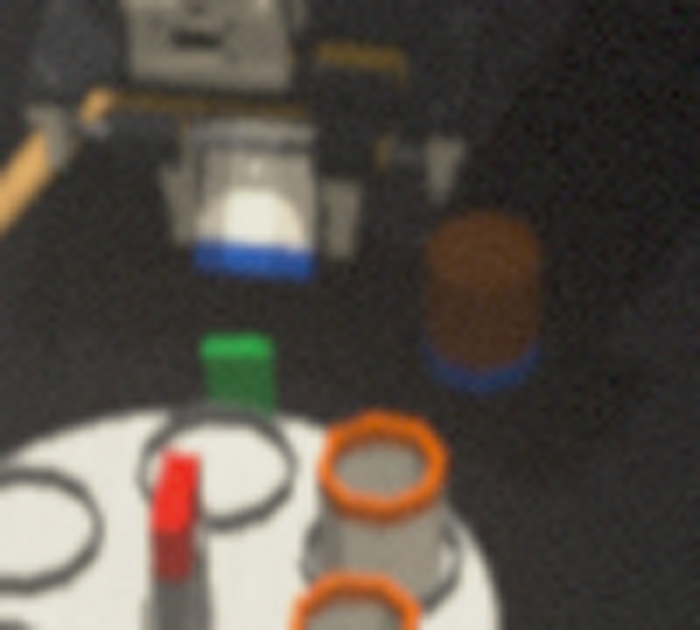

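View pics/m_w.png

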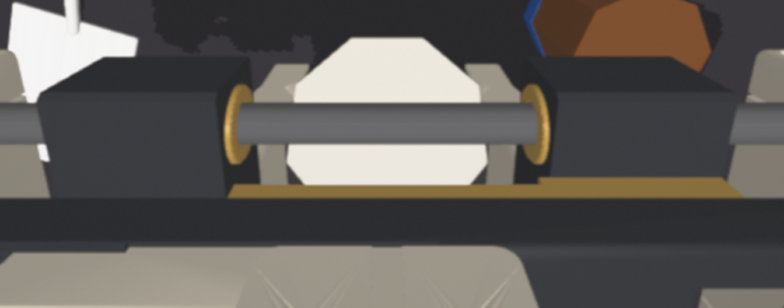

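Call:
jog_arm(
  commands=[
    [0, 0, 25, 0],
    [0, 0, 35, 0],
    [8, 10, 30, 0],
    [15, 25, 12, 0],
    [20, 34, 0, 0],
    [20, 35, 0, 0],
    [20, 35, 0, 0],
    [20, 35, 0, 0],
    [20, 35, 0, 0],
    [20, 35, 0, 0],
  ],
)

```text
clock: 19.18
tool_pos: [0.4854, -0.0269, 0.1705]
orientation: [180.0, -0.1, -163.7]
force: [1.0, -0.9, -1.2]
opening: 0.05
```

Call:
jog_arm(
  commands=[
    [20, 34, -10, 0],
    [20, 34, -20, 0],
    [20, 30, -25, 0],
    [15, 15, -25, 0],
    [3, 5, -25, 0],
    [0, 0, -20, 0],
    [0, 0, -10, 0],
    [0, 0, 0, 0],
    [0, 0, 0, 0],
    [0, 0, 0, 0],
  ],
)

```text
clock: 20.02
tool_pos: [0.5623, 0.0858, 0.0398]
orientation: [180.0, 0.1, -163.8]
force: [-0.1, 0.2, -1.0]
opening: 0.0504
```

Call:
jog_arm(
  commands=[
    [0, 0, -9, 0],
    [0, 0, -5, 0],
    [0, 0, -3, 0],
    [-3.8, -1.1, -0.5, 0],
    [-3.8, -1.1, -0.8, 0],
    [-3.8, -1.1, -1.2, 0],
    [-3.8, -1.1, -1.7, 0],
    [-3.8, -1.1, -2, 0],
    [0, 0, 0, 0],
    [0, 0, 0, 0],
  ],
)

```text
clock: 20.85
tool_pos: [0.5425, 0.0804, 0.0155]
orientation: [-180.0, -0.0, -163.7]
force: [-1.4, -0.5, -0.3]
opening: 0.0499
```

```bash
python3 - <<'E'
from h import *
o=get_obs();print(o['tool_pos'],o['force'],o['moment'],o['opening'])
s=snapshot('scene');save('n_s',s['image'][180:270,290:390],7)
E
```

```text
[0.54249004 0.08041297 0.01552067] [-1.35519366 -0.47328606 -0.34361092] [-0.04375487  0.06719696  0.03821142] 0.04988802863780114
```

View pics/n_s.png

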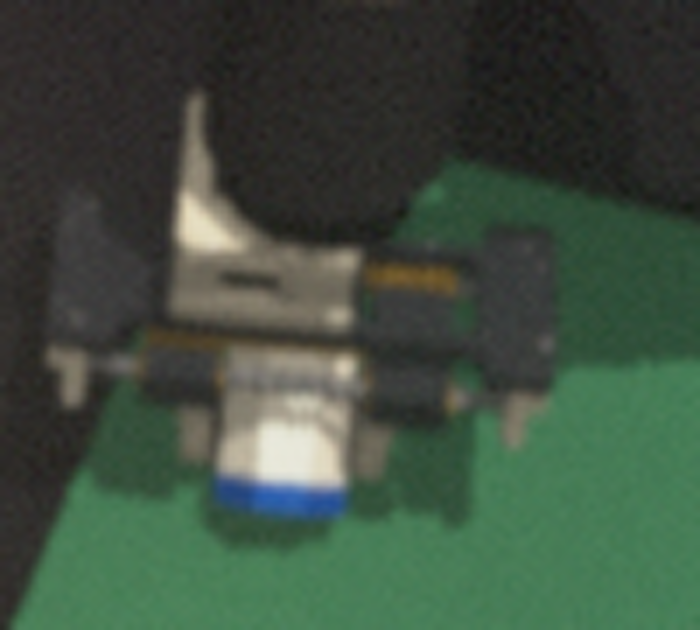

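Call:
jog_arm(
  commands=[
    [-3.8, -1.1, -1.5, 0],
    [-3.8, -1.1, -1.5, 0],
    [-3.8, -1.1, -1, 0],
    [0, 0, -1, 0],
    [0, 0, 0, 0],
    [0, 0, 0, 0],
    [0, 0, 0, 0],
    [0, 0, 0, 0],
    [0, 0, 0, 0],
    [0, 0, 0, 0],
  ],
)

```text
clock: 21.73
tool_pos: [0.5301, 0.0768, 0.0105]
orientation: [-180.0, -0.1, -163.8]
force: [-3.9, 0.7, 7.9]
opening: 0.0496
```

```bash
python3 - <<'E'
from h import *
o=get_obs();print(o['tool_pos'],o['force'],o['moment'],o['opening'])
s=snapshot('scene');save('n_s2',s['image'][180:270,290:390],7)
E
```

```text
[0.53010533 0.07680434 0.01049878] [-3.86630058  0.65980715  7.94656491] [0.41284746 1.17066155 0.01258101] 0.04961889004955104
```

View pics/n_s2.png

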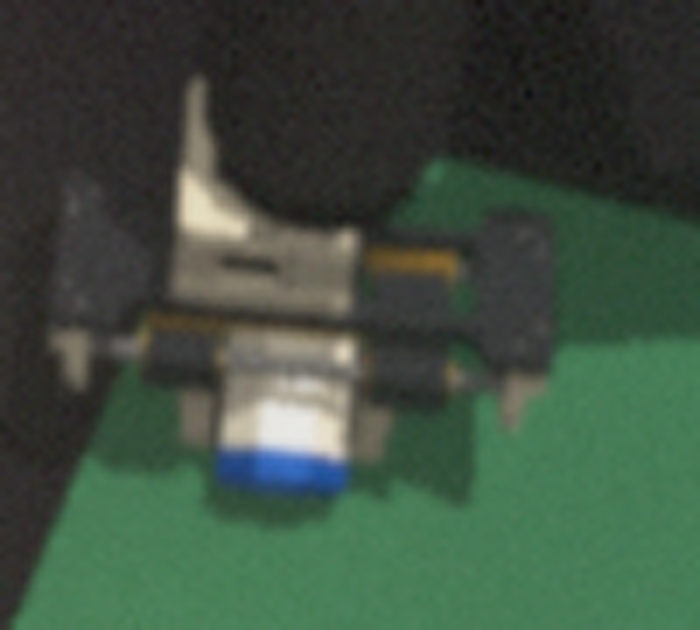

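Call:
jog_arm(
  commands=[
    [0, 0, 0, 0],
    [0, 0, 0, 0],
    [0, 0, 1, 0],
    [0, 0, 1, 0],
    [0, 0, 0, 0],
    [-1, -0.3, 0, 0],
    [-1, -0.3, 0, 0],
    [-1, -0.3, 0, 0],
    [0, 0, 0, 0],
    [0, 0, 0, 0],
  ],
  fingers=49.95,
)

```text
clock: 22.62
tool_pos: [0.5282, 0.0762, 0.0124]
orientation: [-180.0, -0.0, -163.7]
force: [-0.9, 0.7, -0.2]
opening: 0.0505
```

```bash
python3 - <<'E'
from h import *
o=get_obs();print(o['tool_pos'],o['force'],o['moment'],o['opening'])
s=snapshot('scene');save('n_s3',s['image'][180:270,290:390],7)
o=get_obs();s=snapshot('wrist');save('n_w3',s['image'][100:],1.4)
E
```

```text
[0.52823702 0.07621847 0.01236428] [-0.90124582  0.66763096 -0.18161862] [0.03533826 0.0358098  0.00678957] 0.05045239501106419
```

View pics/n_s3.png

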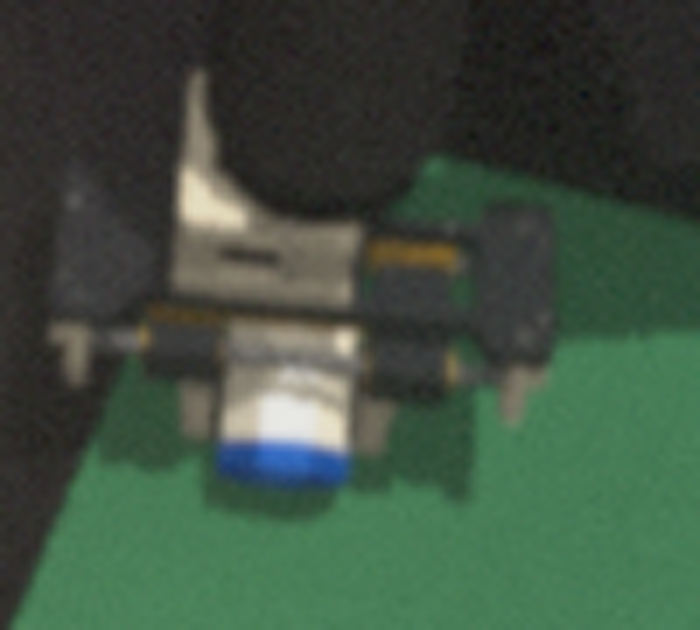

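View pics/n_w3.png

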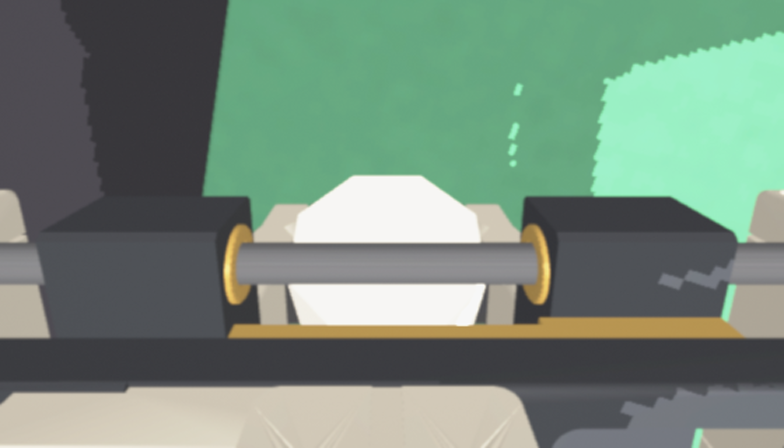

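Call:
jog_arm(
  commands=[
    [-2, -0.6, 1, 0],
    [-2, -0.6, 1.5, 0],
    [-2, -0.6, 1.5, 0],
    [-2, -0.6, 1.5, 0],
    [-2, -0.6, 1.5, 0],
    [-2, -0.6, 1.5, 0],
    [-2, -0.6, 1.5, 0],
    [0, 0, 0, 0],
    [0, 0, 0, 0],
    [0, 0, 0, 0],
  ],
  fingers=50,
)

```text
clock: 23.55
tool_pos: [0.5143, 0.0721, 0.0224]
orientation: [180.0, 0.0, -163.7]
force: [-0.4, 1.0, 0.3]
opening: 0.0497
```

```bash
python3 - <<'E'
from h import *
o=get_obs();print(o['tool_pos'],o['force'],o['moment'],o['opening'])
s=snapshot('scene');save('n_s4',s['image'][180:270,290:390],7)
E
```

```text
[0.51434985 0.07211616 0.02241484] [-0.39640017  0.96595515  0.32266265] [0.17844115 0.01764702 0.02852228] 0.04965787239092795
```

View pics/n_s4.png

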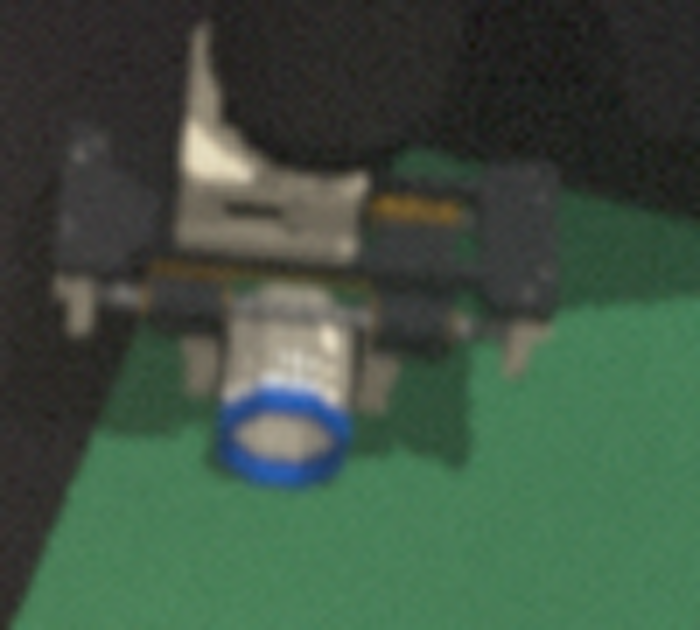

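```bash
python3 - <<'E'
from h import *
s=snapshot('scene');C=cam(s);im=s['image'].astype(int)
r,g,b=im[:,:,0],im[:,:,1],im[:,:,2]
k=((b>r*1.6)&(b>g*1.3)&(b>70));k[:,:310]=0;k[:,350:]=0;k[:220]=0;k[260:]=0
u=np.argwhere(k)[:,::-1];print(u.min(0),u.max(0))
m=(u.min(0)+u.max(0))/2
print('bottom',toplane(C,[[m[0],u[:,1].max()]],.006),'mid',toplane(C,[m],.031),'top',toplane(C,[[m[0],u[:,1].min()]],.056))
print(get_obs()['tool_pos'])
E
```

```text
[321 236] [339 248]
bottom [[0.54900651 0.08479147 0.006     ]] mid [[0.54783409 0.08213149 0.031     ]] top [[0.54717155 0.07964747 0.056     ]]
[0.51438095 0.07209937 0.02231661]
```

Call:
jog_arm(
  commands=[
    [0, 0, 0, 0],
    [0, 0, 0, 0],
    [0, 0, 0, 0],
    [4, 1.2, -2, 0],
    [6, 1.8, -3, 0],
    [6, 1.7, -3, 0],
    [4.2, 1.2, -2, 0],
    [0, 0, 0, 0],
    [0, 0, 0, 0],
    [0, 0, 0, 0],
  ],
  fingers=55,
)

```text
clock: 24.48
tool_pos: [0.5343, 0.0778, 0.0121]
orientation: [-180.0, -0.0, -163.8]
force: [0.2, -0.1, 0.5]
opening: 0.055
```

Call:
jog_arm(
  commands=[
    [0, 0, 0, 0],
    [0, 0, 0, 0],
    [0, 0, 0, 0],
    [0, 0, 0, 0],
    [0, 0, 0, 0],
    [0, 0, 1, 0],
    [-0.6, -0.2, 2, 0],
    [-1, -0.3, 2.5, 0],
    [-1.9, -0.6, 2.5, 0],
    [0, 0, 0, 0],
  ],
  fingers=49.93,
)

```text
clock: 25.32
tool_pos: [0.5308, 0.0768, 0.0209]
orientation: [180.0, 0.0, -163.7]
force: [0.2, 0.3, -1.5]
opening: 0.0498
```

```bash
python3 - <<'E'
from h import *
o=get_obs();print(o['tool_pos'],o['force'],o['moment'],o['opening'])
s=snapshot('scene');save('o_s',s['image'][180:270,290:390],7)
E
```

```text
[0.53084173 0.07682195 0.02094416] [ 0.17291114  0.32306258 -1.53119749] [-0.00657453 -0.04593572  0.03425667] 0.04976274224483693
```

View pics/o_s.png

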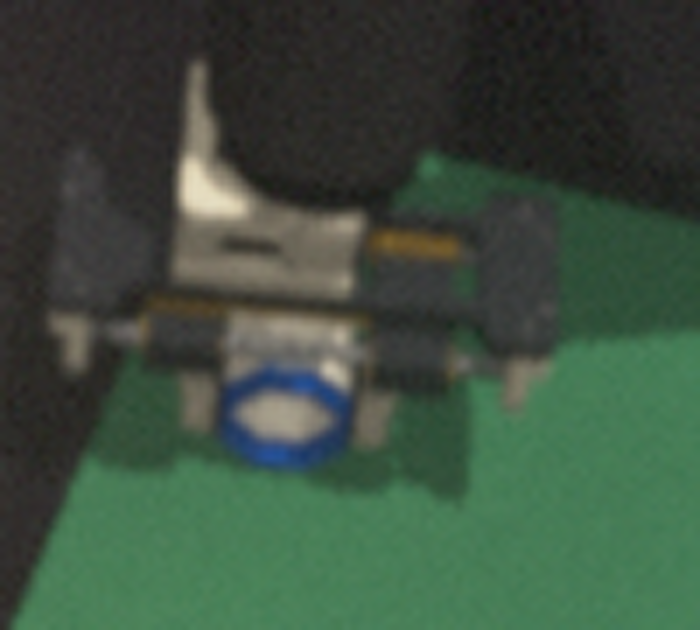

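Call:
jog_arm(
  commands=[
    [-2.7, -0.8, 3.3, 0],
    [-2.7, -0.8, 3.3, 0],
    [-3.2, -0.9, 2.9, 0],
    [-3.2, -0.9, 2.8, 0],
    [-3.6, -1.1, 2.3, 0],
    [-3.6, -1.1, 2.3, 0],
    [0, 0, 0, 0],
    [0, 0, 0, 0],
    [0, 0, 0, 0],
    [0, 0, 0, 0],
  ],
  fingers=49.97,
)

```text
clock: 26.2
tool_pos: [0.5123, 0.0714, 0.0373]
orientation: [-180.0, 0.0, -163.7]
force: [0.5, 0.9, 0.8]
opening: 0.05
```

```bash
python3 - <<'E'
from h import *
o=get_obs();print(o['tool_pos'],o['force'],o['moment'],o['opening'])
s=snapshot('scene');save('p_s',s['image'][180:270,290:390],7)
E
```

```text
[0.51234201 0.07136704 0.03733594] [0.46370208 0.88043925 0.78947595] [ 0.01730456 -0.12257931 -0.0061606 ] 0.05001105281780237
```

View pics/p_s.png

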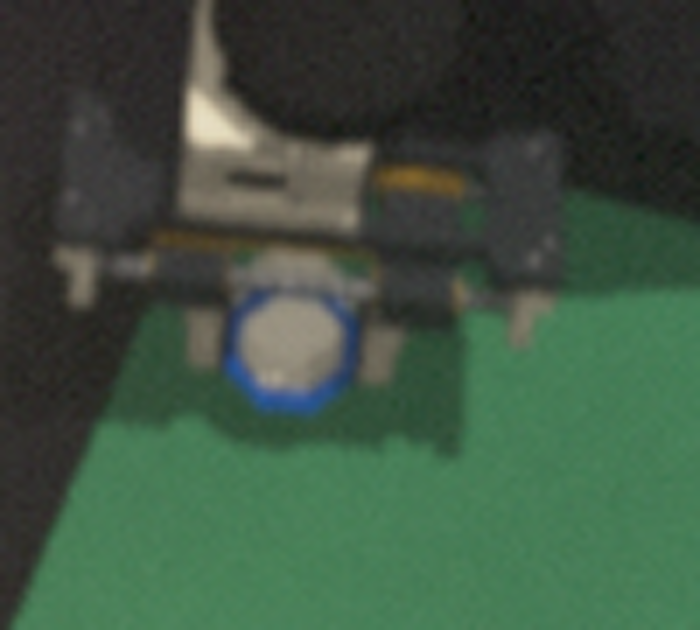

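Call:
jog_arm(
  commands=[
    [-3.9, -1.1, 1.8, 0],
    [-3.9, -1.2, 1.6, 0],
    [-4.1, -1.2, 1, 0],
    [-4.1, -1.2, 1, 0],
    [-4.2, -1.2, 0.5, 0],
    [-4.2, -1.2, 0.2, 0],
    [-4.2, -1.2, -0.2, 0],
    [-4.2, -1.2, -0.5, 0],
    [0, 0, 0, 0],
    [0, 0, 0, 0],
  ],
)

```text
clock: 27.08
tool_pos: [0.4787, 0.0616, 0.0427]
orientation: [-180.0, -0.0, -163.7]
force: [-0.4, -0.7, 0.3]
opening: 0.05
```

```bash
python3 - <<'E'
from h import *
o=get_obs();print(o['tool_pos'],o['force'],o['moment'],o['opening'])
s=snapshot('scene');save('q_s',s['image'][170:260,290:390],7)
E
```

```text
[0.47874813 0.06155526 0.04265333] [-0.42151052 -0.68444349  0.3460606 ] [-0.1716105   0.23089491  0.0253172 ] 0.049990472360121406
```

View pics/q_s.png

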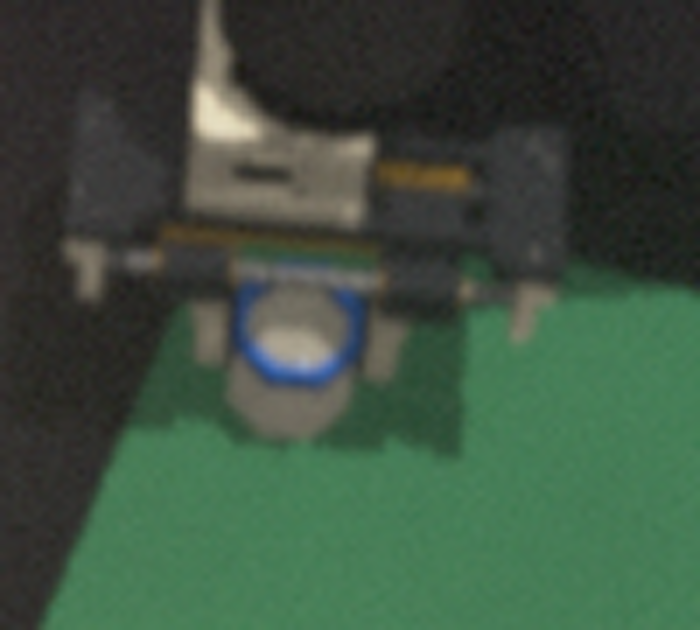

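Call:
jog_arm(
  commands=[
    [-4, -1.2, -0.9, 0],
    [-4, -1.2, -1.1, 0],
    [-4, -1.2, -1.5, 0],
    [-3.5, -1, -1.7, 0],
    [0, 0, -1, 0],
    [0, 0, 0, 0],
    [0, 0, 0, 0],
    [0, 0, 0, 0],
    [0, 0, 0, 0],
    [0, 0, 0, 0],
  ],
)

```text
clock: 27.97
tool_pos: [0.4637, 0.0571, 0.0364]
orientation: [-180.0, -0.0, -163.7]
force: [0.1, -0.2, -1.3]
opening: 0.0502
```

```bash
python3 - <<'E'
from h import *
o=get_obs();print(o['tool_pos'],o['force'],o['moment'],o['opening'])
s=snapshot('scene');save('r_s',s['image'][170:260,290:390],7)
E
```

```text
[0.46372909 0.05714579 0.03641801] [ 0.10409923 -0.15701678 -1.31287128] [-0.02010738 -0.03473157  0.03012911] 0.05022034883633018
```

View pics/r_s.png

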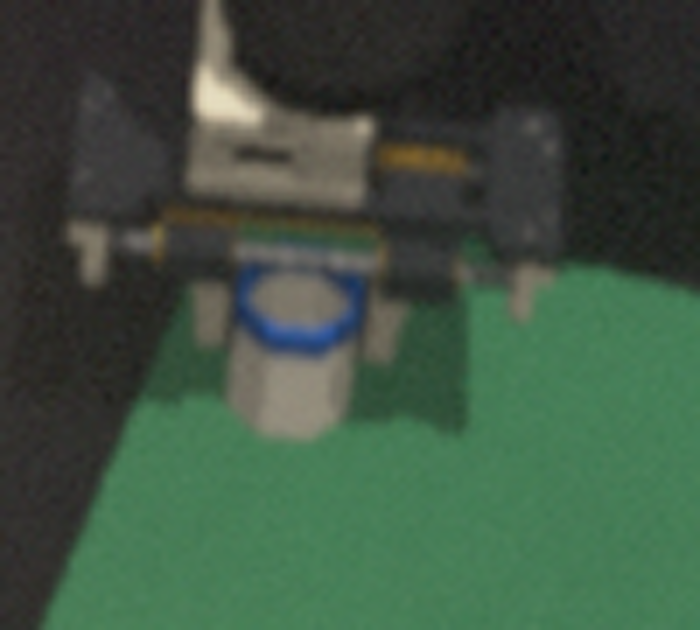

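Call:
jog_arm(
  commands=[
    [0, 0, 0, 0],
    [0, 0, 0, 0],
    [0, 0, 0, 0],
    [0, 0, 0, 0],
    [0, 0, 0, 0],
    [0, 0, 0, 0],
    [0, 0, 0, 0],
    [0, 0, 0, 0],
    [0, 0, 0, 0],
    [0, 0, 0, 0],
  ],
  fingers=54,
)

```text
clock: 28.85
tool_pos: [0.4637, 0.0572, 0.0365]
orientation: [180.0, -0.0, -163.7]
force: [0.2, 0.3, 0.0]
opening: 0.0536
```

```bash
python3 - <<'E'
from h import *
o=get_obs();print(o['tool_pos'],o['force'],o['opening'])
s=snapshot('scene');save('s_s',s['image'][170:260,290:390],7);C=cam(s);im=s['image'].astype(int)
r,g,b=im[:,:,0],im[:,:,1],im[:,:,2]
k=((b>r*1.4)&(b>g*1.15)&(b>60));k[:,:310]=0;k[:,350:]=0;k[:195]=0;k[240:]=0
u=np.argwhere(k)[:,::-1];print(u.min(0),u.max(0))
mid=[[(u[:,0].min()+u[:,0].max())/2,u[:,1].max()]]
print('front bottom of band, blue band ~? tall', toplane(C,mid,.060), toplane(C,mid,.062))
print('expected mouth rim proj', proj(C,[[.4637,.0571,.070]]))
E
```

```text
[0.46370952 0.05715543 0.03646829] [0.21885848 0.25241445 0.0295783 ] 0.05355327675240531
[323 208] [342 220]
front bottom of band, blue band ~? tall [[0.49224094 0.06785643 0.06      ]] [[0.49393611 0.06824677 0.062     ]]
expected mouth rim proj [[332.47520931 209.68586756]]
```

View pics/s_s.png

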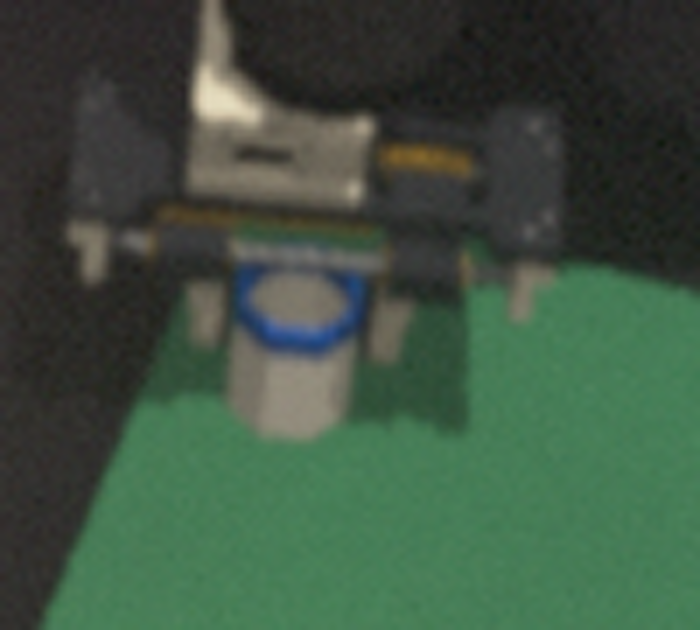

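```bash
python3 - <<'E'
from h import *
s=snapshot('scene');C=cam(s)
print(toplane(C,[[332.9,212.4]],.07),toplane(C,[[331.4,232.0]],.006))
print(proj(C,[[.4637,.0571,.07],[.4737,.06,.07]]))
s=snapshot('top');save('t_t',s['image'][195:245,210:265],10);np.savez('pics/t_t',**s)
E
```

```text
[[0.47309901 0.06159032 0.07      ]] [[0.49168499 0.06934635 0.006     ]]
[[332.47520931 209.68586756]
 [332.30523019 212.37885579]]
```

View pics/t_t.png

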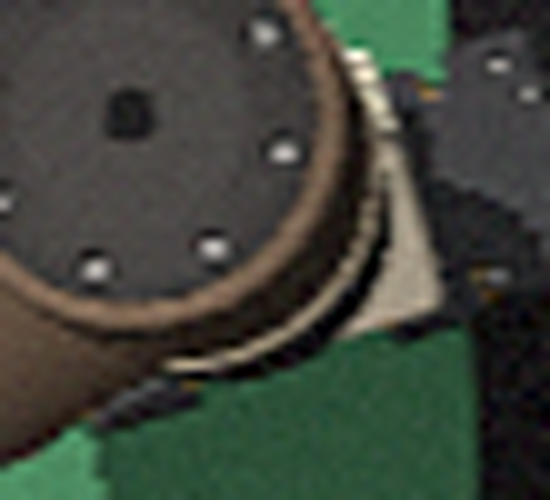

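Call:
jog_arm(
  commands=[
    [3, 1, 0, 0],
    [3.7, 1, 0, 0],
    [0, 0, 0, 0],
    [0, 0, 0, 0],
    [0, 0, 0, 0],
    [0, 0, 0, 0],
    [0, 0, 0, 0],
    [0, 0, 0, 0],
    [0, 0, 0, 0],
    [0, 0, 0, 0],
  ],
)

```text
clock: 29.83
tool_pos: [0.4704, 0.0591, 0.0365]
orientation: [180.0, 0.0, -163.7]
force: [0.2, -0.3, 0.2]
opening: 0.0541
```

```bash
python3 - <<'E'
from h import *
s=dict(np.load('pics/i_w.npz'));o={'tool_pos':s['o'][:3],'orientation':s['o'][3:]};C=cam(s,o)
save('i_crop',s['image'][150:220,220:330],7)
u=np.array([-.96,-.281])
top=toplane(C,np.array([[383.5,228]])/1.4,.054)[0,:2]
print('far rim',top,'centre', top-u*.034, 'centre if inner', top-u*.031)
L=toplane(C,np.array([[336,271],[431,271]])/1.4,.054)[:,:2];print(L,L.mean(0),np.linalg.norm(L[0]-L[1]))
# top cam
t=dict(np.load('pics/a_top.npz'));Ct=cam(t);im=t['image']
print('top cam ring', toplane(Ct,np.array([[265+331/5,140+402/5]]),.054))
E
```

```text
far rim [ 0.43181316 -0.24585344] centre [ 0.46445316 -0.23629944] centre if inner [ 0.46157316 -0.23714244]
[[ 0.46881343 -0.26880573]
 [ 0.45073963 -0.2067072 ]] [ 0.45977653 -0.23775647] 0.06467525820748142
top cam ring [[ 0.46104668 -0.23920473  0.054     ]]
```

View pics/i_crop.png

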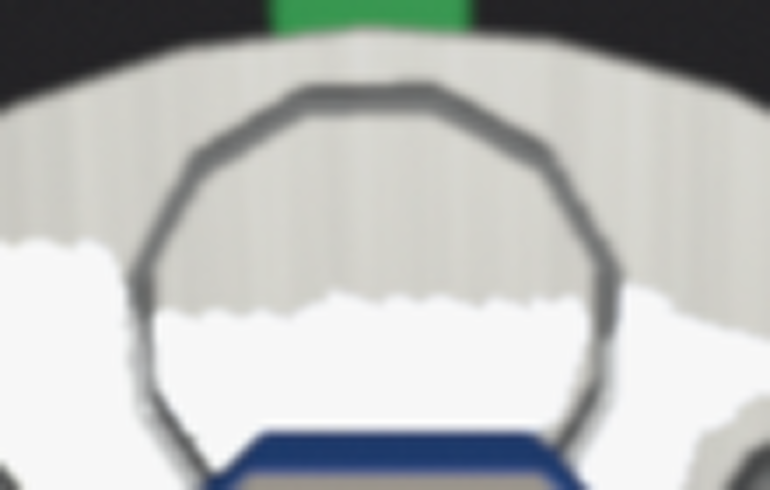

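Call:
jog_arm(
  commands=[
    [0, 0, 0, 0],
    [0, 0, 0, 0],
    [0, 0, 0, 0],
    [0, 0, 0, 0],
    [0, 0, 5, 0],
    [0, 0, 15, 0],
    [0, 0, 30, 0],
    [0, 0, 35, 0],
    [0, 0, 30, 0],
    [0, 0, 15, 0],
  ],
  fingers=49,
)

```text
clock: 30.67
tool_pos: [0.4717, 0.0596, 0.1706]
orientation: [180.0, 0.3, -163.7]
force: [0.8, 0.3, -1.2]
opening: 0.0499
```

```bash
python3 - <<'E'
from h import *
o=get_obs();print(o['tool_pos'],o['force'],o['opening'])
s=snapshot('scene');save('v_s',s['image'][140:230,280:380],7);C=cam(s)
t=o['tool_pos'];print(proj(C,[[t[0],t[1],t[2]+.0188+.015],[t[0],t[1],t[2]+.0188-.049]])-[280,140])
E
```

```text
[0.47170239 0.05956352 0.17061463] [ 0.82795499  0.25356923 -1.15077403] 0.049922402349279124
[[56.88401165 38.38074518]
 [54.65972638 54.93537596]]
```

View pics/v_s.png

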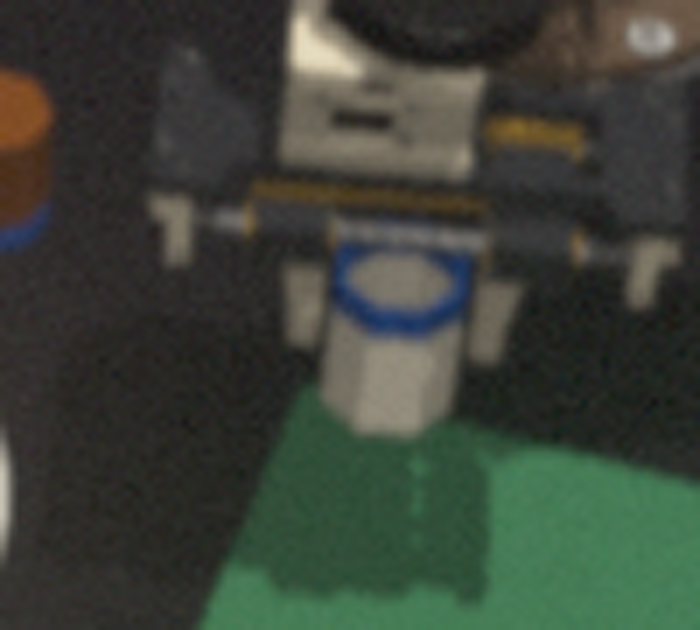

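Call:
jog_arm(
  commands=[
    [-1, -15, 0, 0],
    [-1, -30, 0, 0],
    [-1, -38, 0, 0],
    [-1, -38, 0, 0],
    [-1, -38, 0, 0],
    [-1, -38, 0, 0],
    [-1, -38, 0, 0],
    [-1, -32, 0, 0],
    [-1, -20, 0, 0],
    [-1, -9, 0, 0],
  ],
)

```text
clock: 31.55
tool_pos: [0.4596, -0.2392, 0.1661]
orientation: [180.0, -0.1, -163.9]
force: [0.4, 0.4, -1.4]
opening: 0.0497
```

Call:
jog_arm(
  commands=[
    [0, 0, 0, 0],
    [0, 0, -5, 0],
    [0, 0, -10, 0],
    [0, 0, -15, 0],
    [0, 0, -15, 0],
    [0, 0, -8, 0],
    [0, 0, -4, 0],
    [0, 0, 0, 0],
    [0, 0, 0, 0],
    [0, 0, 0, 0],
  ],
)

```text
clock: 32.38
tool_pos: [0.461, -0.2367, 0.1101]
orientation: [-180.0, 0.1, -163.7]
force: [0.2, 0.6, -0.7]
opening: 0.0498
```

```bash
python3 - <<'E'
from h import *
o=get_obs();print(o['tool_pos'],o['force'],o['opening'])
s=snapshot('scene');save('w_s',s['image'][130:230,190:300],7);C=cam(s)
o=get_obs();s=snapshot('wrist');save('w_w',s['image'][100:,100:460],2)
E
```

```text
[ 0.46100244 -0.23673562  0.11014019] [ 0.19739019  0.63290204 -0.65009759] 0.04982094017557615
```

View pics/w_s.png

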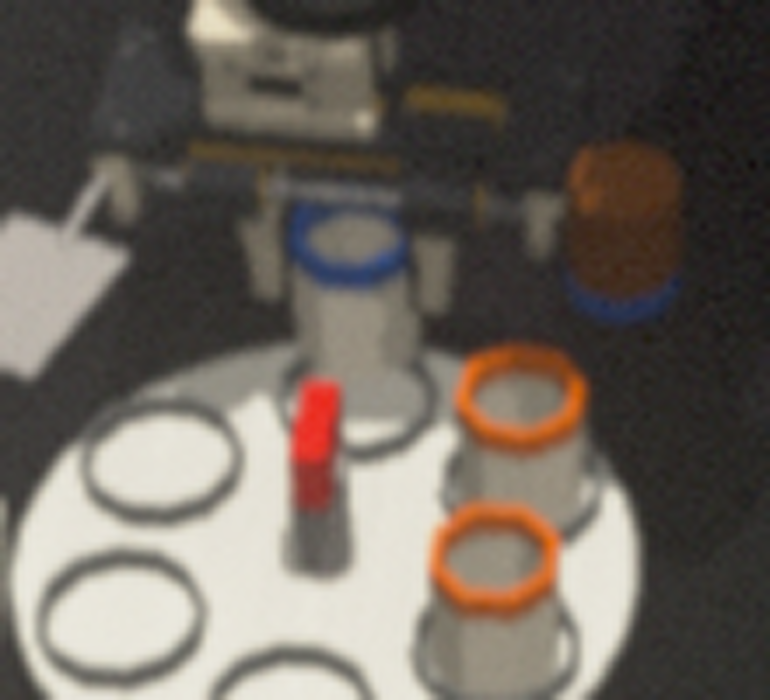

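View pics/w_w.png

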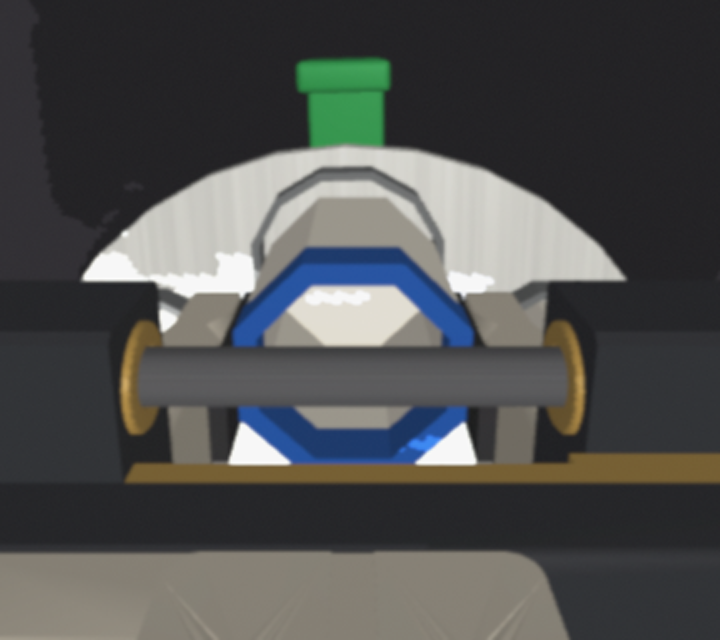

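```bash
python3 - <<'E'
from h import *
o=get_obs();s=snapshot('wrist');C=cam(s,o);t=o['tool_pos'];print(t)
u=np.array([-.96,-.281]);y=np.array([-.281,.96])
f=lambda c,r,z:(lambda p:np.round([(p-t[:2])@u*1e3,(p-t[:2])@y*1e3],1))(toplane(C,[[100+c/2,100+r/2]],z)[0,:2])
zm=t[2]+.0188+.0147
print('mouth near edge',f(353,247,zm),'far',f(353,465,zm),'L',f(233,345,zm),'R',f(473,345,zm))
print('base near edge',f(355,198,zm-.064))
print('ring far outer',f(349,167,.054),'inner',f(349,180,.054),'L out',f(253,260,.054),'R out',f(444,260,.054))
print('tab outer',f(344,60,.06))
E
```

```text
[ 0.46093646 -0.23684912  0.11019909]
mouth near edge [31.9  0.3] far [-19.5   0.3] L [ 10.  -25.3] R [10.  25.9]
base near edge [27.4  1. ]
ring far outer [32.3 -0.9] inner [27.8 -0.9] L out [ -0.9 -34.9] R out [-1.  32.6]
tab outer [67.6 -2.3]
```

Call:
jog_arm(
  commands=[
    [2, 0, -3, 0],
    [2.2, -0.3, -4, 0],
    [0, 0, -4, 0],
    [0, 0, -4, 0],
    [0, 0, -3, 0],
    [0, 0, 0, 0],
    [0, 0, 0, 0],
    [0, 0, 0, 0],
    [0, 0, 0, 0],
    [0, 0, 0, 0],
  ],
)

```text
clock: 33.37
tool_pos: [0.4647, -0.2372, 0.0917]
orientation: [-180.0, 0.0, -163.7]
force: [-0.7, 0.5, -1.8]
opening: 0.0497
```

```bash
python3 - <<'E'
from h import *
o=get_obs();print(o['tool_pos'],o['force'],o['opening'])
s=snapshot('wrist');save('x_w',s['image'][150:320,180:380],4);C=cam(s,o);np.savez('pics/x_w',o=np.r_[o['tool_pos'],o['orientation']],**s)
s=snapshot('scene');save('x_s',s['image'][130:230,190:300],7)
E
```

```text
[ 0.46473579 -0.23715068  0.09166961] [-0.66709573  0.5249041  -1.81323059] 0.04968115979720299
```

View pics/x_w.png

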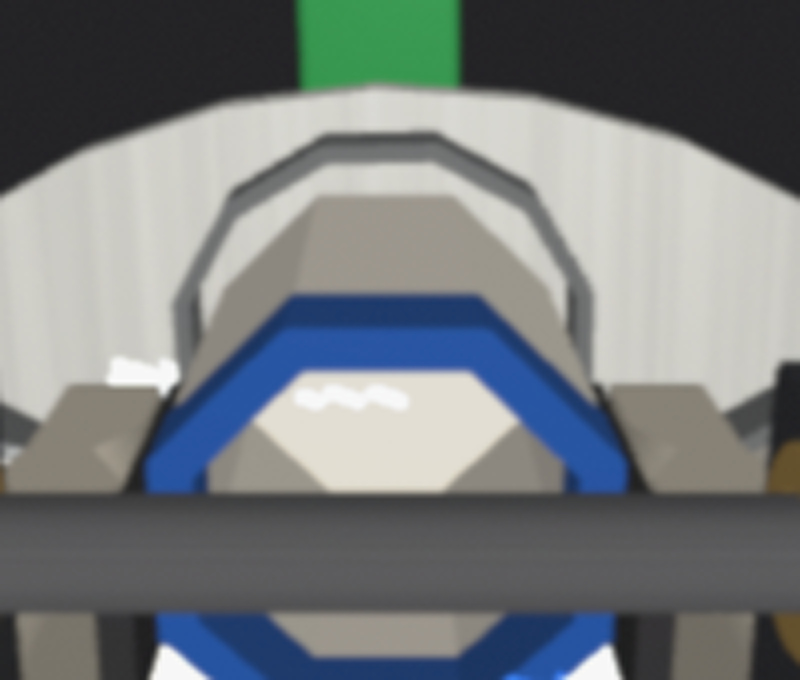

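View pics/x_s.png

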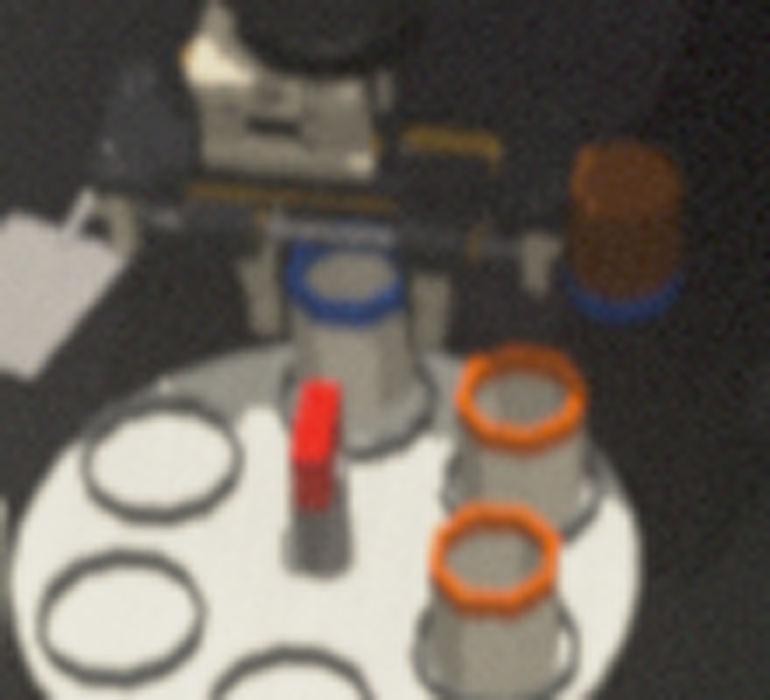

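```bash
python3 - <<'E'
from h import *
s=dict(np.load('pics/x_w.npz'));o={'tool_pos':s['o'][:3],'orientation':s['o'][3:]};C=cam(s,o);t=o['tool_pos']
u=np.array([-.96,-.281]);y=np.array([-.281,.96])
f=lambda c,r,z:(lambda p:np.round([(p-t[:2])@u*1e3,(p-t[:2])@y*1e3],1))(toplane(C,[[180+c/4,150+r/4]],z)[0,:2])
for dz in(.058,.0612,.064): print('base near edge',f(386,196,dz), f(318,196,dz),f(455,196,dz))
print('ring top inner',f(383,162,.054),'outer bottom',f(380,132,.042))
print('ring L outer',f(175,300,.054),'R',f(592,300,.054))
zm=t[2]+.0335;print('mouth',f(386,296,zm),f(146,460,zm),f(628,460,zm))
E
```

```text
base near edge [26.7  0.5] [ 26.7 -10. ] [26.7 11.1]
base near edge [27.4  0.5] [27.5 -9.8] [27.4 10.9]
base near edge [28.1  0.5] [28.1 -9.7] [28.1 10.7]
ring top inner [31.2  0. ] outer bottom [33.8 -0.5]
ring L outer [  8.7 -33.4] R [ 8.6 33.5]
mouth [31.6  0.3] [ 13.5 -25.1] [13.4 25.9]
```

Call:
jog_arm(
  commands=[
    [1.4, 0.4, -2, 0],
    [0, 0, -4, 0],
    [0, 0, -4, 0],
    [0, 0, -4, 0],
    [0, 0, -3, 0],
    [0, 0, -1.5, 0],
    [0, 0, -1, 0],
    [0, 0, 0, 0],
    [0, 0, 0, 0],
    [0, 0, 0, 0],
  ],
)

```text
clock: 34.3
tool_pos: [0.4659, -0.2371, 0.0725]
orientation: [-180.0, -0.0, -163.7]
force: [-2.0, -1.5, 5.6]
opening: 0.0499
```

Contact at the expected height (5.6 N). I'll loosen softly, then open.

Call:
jog_arm(
  commands=[
    [0, 0, 0, 0],
    [0, 0, 0, 0],
    [0, 0, 0, 0],
    [0, 0, 0, 0],
    [0, 0, 0, 0],
    [0, 0, 0, 0],
    [0, 0, 0, 0],
    [0, 0, 0, 0],
    [0, 0, 0, 0],
    [0, 0, 0, 0],
  ],
  fingers=49.95,
)

```text
clock: 35.13
tool_pos: [0.4662, -0.2368, 0.072]
orientation: [-180.0, 0.0, -163.7]
force: [-0.3, -1.1, 3.8]
opening: 0.0498
```

Call:
jog_arm(
  commands=[
    [0, 0, 0, 0],
    [0, 0, 0, 0],
    [0, 0, 0, 0],
    [0, 0, 0, 0],
    [0, 0, 0, 0],
    [0, 0, 0, 0],
    [0, 0, 0, 0],
    [0, 0, 0, 0],
    [0, 0, 0, 0],
    [0, 0, 0, 0],
  ],
  fingers=58,
)

```text
clock: 35.97
tool_pos: [0.466, -0.2367, 0.072]
orientation: [180.0, 0.0, -163.7]
force: [0.8, -0.7, 0.5]
opening: 0.0583
```

```bash
python3 - <<'E'
from h import *
o=get_obs();print(o['tool_pos'],o['force'],o['opening'])
s=snapshot('wrist');save('y_w',s['image'][150:320,180:380],4)
s=snapshot('scene');save('y_s',s['image'][130:230,190:300],7)
E
```

```text
[ 0.46599843 -0.2367454   0.07197434] [ 0.78079577 -0.73738163  0.50573562] 0.058289655211968584
```

View pics/y_w.png

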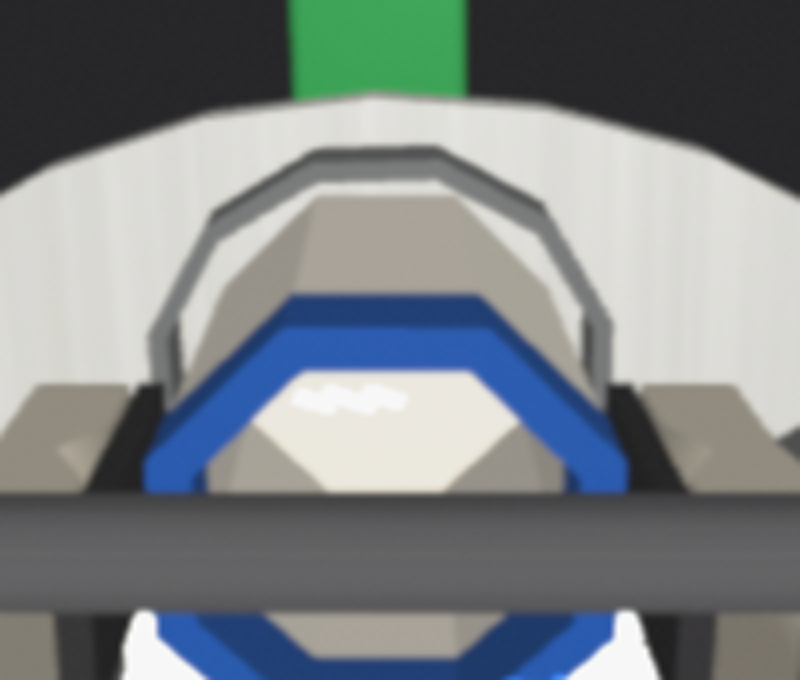

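View pics/y_s.png

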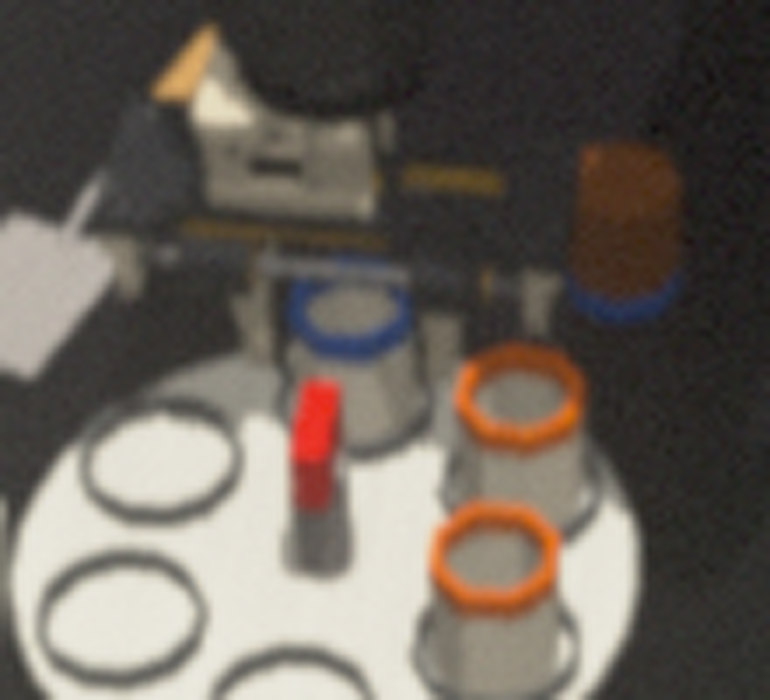

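Call:
jog_arm(
  commands=[
    [0, 0, 4, 0],
    [0, 0, 12, 0],
    [0, 0, 25, 0],
    [0, 0, 30, 0],
    [0, 0, 22, 0],
    [14, 4, 7, 0],
    [25, 7, 0, 0],
    [25, 8, 0, 0],
    [15, 4, 0, 0],
    [5, 2, 0, 0],
  ],
)

```text
clock: 36.9
tool_pos: [0.552, -0.2112, 0.1721]
orientation: [-180.0, 0.0, -163.7]
force: [-0.3, -0.4, 0.7]
opening: 0.0581
```

Call:
jog_arm(
  commands=[
    [0, 0, 0, 0],
    [0, 0, 0, 0],
    [0, 0, 0, 0],
    [0, 0, 0, 0],
    [0, 0, 0, 0],
    [0, 0, 0, 0],
    [0, 0, 0, 0],
    [0, 0, 0, 0],
    [0, 0, 0, 0],
    [0, 0, 0, 0],
  ],
  fingers=50,
)

```text
clock: 37.73
tool_pos: [0.5499, -0.2118, 0.172]
orientation: [180.0, -0.0, -163.8]
force: [-0.1, 0.4, -0.2]
opening: 0.0504
```

```bash
python3 - <<'E'
from h import *
o=get_obs();print(o['tool_pos'],o['force'],o['opening'],o['joint_pos'])
s=snapshot('wrist');save('z_w',s['image'],1.4);C=cam(s,o)
t=o['tool_pos'];im=s['image'].astype(int);r,g,b=im[:,:,0],im[:,:,1],im[:,:,2]
s=snapshot('scene');save('z_s',s['image'][130:230,190:300],7)
E
```

```text
[ 0.54993687 -0.21176595  0.17195959] [-0.14106243  0.4257823  -0.15483512] 0.0503899312625153 [-2.06831287e+00  1.49115605e+01 -1.48504005e+01 -3.45755410e-03
 -6.02426065e+01 -7.16799892e+01]
```

View pics/z_w.png

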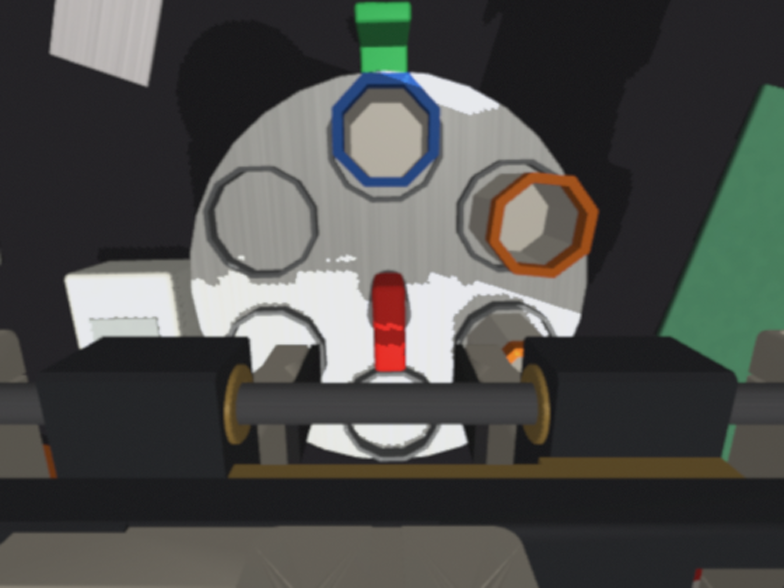

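View pics/z_s.png

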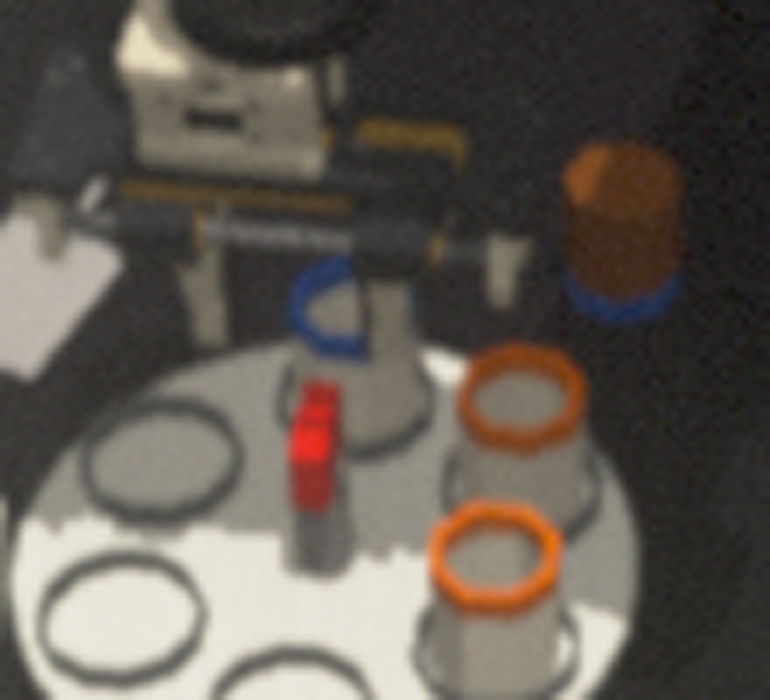

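Call:
jog_arm(
  commands=[
    [-0.3, 1, -8, 0],
    [0, 0, -15, 0],
    [0, 0, -18, 0],
    [0, 0, -17, 0],
    [0, 0, -12, 0],
    [0, 0, -6, 0],
    [0, 0, 0, 0],
    [0, 0, 0, 0],
    [0, 0, 0, 0],
    [0, 0, 0, 0],
  ],
)

```text
clock: 38.67
tool_pos: [0.5503, -0.2108, 0.0969]
orientation: [-180.0, 0.1, -163.7]
force: [0.1, -0.2, -0.1]
opening: 0.0499
```

Call:
jog_arm(
  commands=[
    [0, 0, 0, 0],
    [0, 0, 0, 0],
    [0, 0, 0, 0],
    [0, 0, 0, 0],
    [0, 0, 0, 0],
    [0, 0, 0, 0],
    [0, 0, 0, 0],
    [0, 0, 0, 0],
    [0, 0, 0, 0],
    [0, 0, 0, 0],
  ],
  fingers=14,
)

```text
clock: 39.5
tool_pos: [0.5497, -0.2107, 0.0961]
orientation: [180.0, 0.0, -163.7]
force: [-0.7, 1.4, 2.6]
opening: 0.0222
```

Call:
jog_arm(
  commands=[
    [0, 0, 0, 0],
    [0, 0, 0, 0],
    [0, 0, 0, 0],
    [0, 0, 0, 0],
    [0, 0, 0, 0],
    [0, 0, 0, 0],
    [0, 0, 0, 0],
    [0, 0, 0, 0],
    [0, 0, 0, 0],
    [0, 0, 0, 0],
  ],
)

```text
clock: 40.33
tool_pos: [0.5497, -0.2107, 0.0961]
orientation: [-180.0, 0.0, -163.7]
force: [-1.4, 3.0, 5.5]
opening: 0.0221
```

```bash
python3 - <<'E'
from h import *
o=get_obs();print(o['tool_pos'],o['force'],o['moment'],o['opening'])
s=snapshot('wrist');save('aa_w',s['image'],1.4)
E
```

```text
[ 0.54974365 -0.21070313  0.09607967] [-1.43321727  2.99284357  5.4949994 ] [ 1.15462031  0.53530329 -0.01563839] 0.02208723201081188
```

View pics/aa_w.png

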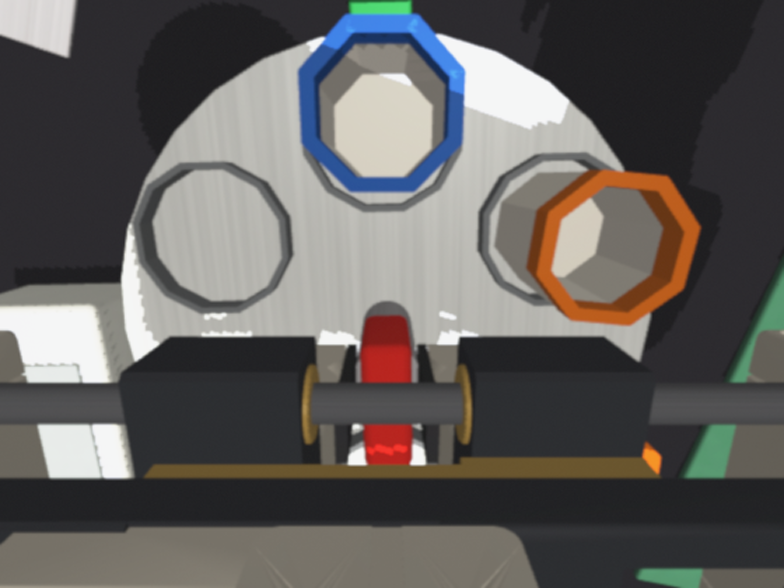

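Call:
jog_arm(
  commands=[
    [0, 0, 2, 0],
    [0, 0, 3, 0],
    [0, 0, 3, 0],
    [0, 0, 0, 0],
    [0, 0, 0, 0],
    [0, 0, 0, 0],
    [0, 0, 0, 0],
    [0, 0, 0, 0],
    [0, 0, 0, 0],
    [0, 0, 0, 0],
  ],
  fingers=14,
)

```text
clock: 41.22
tool_pos: [0.5478, -0.211, 0.0992]
orientation: [179.9, -0.3, -163.9]
force: [8.1, -8.0, -30.4]
opening: 0.0219
```

Call:
jog_arm(
  commands=[
    [0, 0, 0, 0],
    [0, 0, 0, 0],
    [0, 0, 0, 0],
    [0, 0, 0, 0],
    [0, 0, 0, 0],
    [0, 0, 0, 0],
    [0, 0, 0, 0],
    [0, 0, 0, 0],
    [0, 0, 0, 0],
    [0, 0, 0, 0],
  ],
  fingers=32,
)

```text
clock: 42.05
tool_pos: [0.5497, -0.2107, 0.1041]
orientation: [-180.0, 0.0, -163.7]
force: [0.1, 0.3, 0.1]
opening: 0.0321
```

Call:
jog_arm(
  commands=[
    [0, 0, 2, 0],
    [0, 0, 0, 0],
    [0, 0, 0, 0],
    [0, 0, 0, 0],
    [0, 0, 0, 0],
    [0, 0, 0, 0],
    [0, 0, 0, 0],
    [0, 0, 0, 0],
    [0, 0, 0, 0],
    [0, 0, 0, 0],
  ],
  fingers=14,
)

```text
clock: 42.88
tool_pos: [0.5498, -0.2106, 0.1061]
orientation: [-180.0, 0.0, -163.7]
force: [-1.0, 2.2, 2.7]
opening: 0.0158
```

Gripped on the 16 mm bar now. Turning clockwise.

Call:
jog_arm(
  commands=[
    [0, 0, 0, -1],
    [0, 0, 0, -2],
    [0, 0, 0, -3],
    [0, 0, 0, -4],
    [0, 0, 0, -4],
    [0, 0, 0, -4],
    [0, 0, 0, -4],
    [0, 0, 0, -4],
    [0, 0, 0, -4],
    [0, 0, 0, -4],
  ],
)

```text
clock: 43.72
tool_pos: [0.5498, -0.2104, 0.1061]
orientation: [180.0, 0.0, 162.0]
force: [-0.8, 4.8, 3.4]
opening: 0.0157
```

Call:
jog_arm(
  commands=[
    [0, 0, 0, -4],
    [0, 0, 0, -4],
    [0, 0, 0, -4],
    [0, 0, 0, -4],
    [0, 0, 0, -4],
    [0, 0, 0, -3],
    [0, 0, 0, -2],
    [0, 0, 0, -1],
    [0, 0, 0, 0],
    [0, 0, 0, 0],
  ],
)

```text
clock: 44.55
tool_pos: [0.5499, -0.2102, 0.1061]
orientation: [180.0, -0.0, 136.2]
force: [-0.5, 4.7, 2.8]
opening: 0.0162
```

```bash
python3 - <<'E'
from h import *
o=get_obs();print(o['tool_pos'],o['orientation'],o['force'],o['moment'],o['opening'])
s=snapshot('scene');save('ab_s',s['image'][110:240,180:320],5)
E
```

```text
[ 0.54990768 -0.21019473  0.1060766 ] [ 1.79956020e+02 -5.44061220e-03  1.36198532e+02] [-0.46835907  4.70647931  2.79853469] [1.76406435 0.16003567 0.06869623] 0.01617405475136326
```

View pics/ab_s.png

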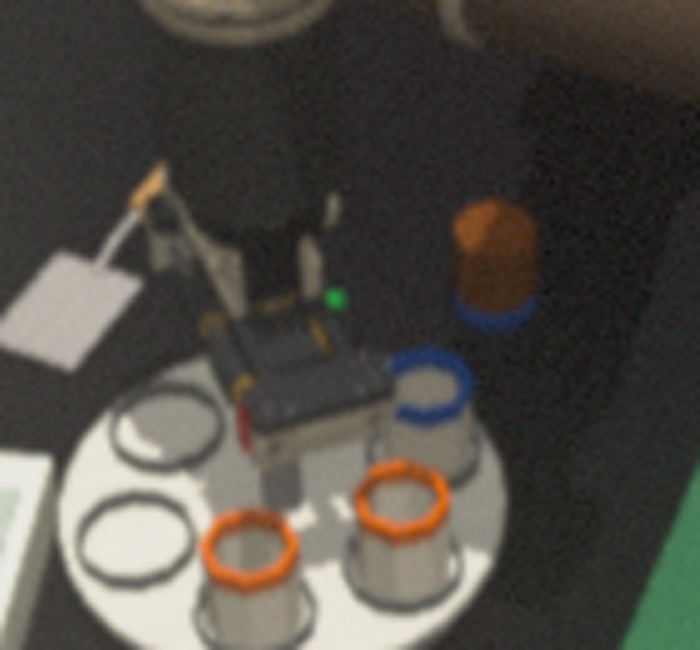

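Call:
jog_arm(
  commands=[
    [0, 0, 0, 0],
    [0, 0, 0, 0],
    [0, 0, 0, 0],
    [0, 0, 0, 0],
    [0, 0, 0, 0],
    [0, 0, 0, 0],
    [0, 0, 0, 0],
    [0, 0, 0, 0],
    [0, 0, 0, 0],
    [0, 0, 0, 0],
  ],
  fingers=40,
)

```text
clock: 45.43
tool_pos: [0.5497, -0.2107, 0.106]
orientation: [180.0, -0.0, 136.3]
force: [0.7, -1.2, -0.8]
opening: 0.0399
```

Call:
jog_arm(
  commands=[
    [0, 0, 5, 0],
    [0, 0, 15, 0],
    [0, 0, 25, 0],
    [0, 0, 30, 0],
    [0, 0, 30, 0],
    [0, -10, 20, 0],
    [0, -30, 5, 0],
    [0, -35, 0, 0],
    [0, -35, 0, 0],
    [0, -25, 0, 0],
  ],
)

```text
clock: 46.27
tool_pos: [0.5495, -0.3479, 0.2368]
orientation: [180.0, 0.1, 136.3]
force: [0.6, -0.1, -0.6]
opening: 0.04
```

Call:
jog_arm(
  commands=[
    [-10, -35, 0, 0],
    [-20, -35, 0, 0],
    [-20, -35, 0, 0],
    [-20, -35, 0, 0],
    [-15, -20, 0, 0],
    [-5, -10, 0, 0],
    [0, 0, 0, 0],
    [0, 0, 0, 0],
    [0, 0, 0, 0],
    [0, 0, 0, 0],
  ],
)

```text
clock: 47.1
tool_pos: [0.4606, -0.5147, 0.2362]
orientation: [180.0, 0.0, 136.3]
force: [0.3, 0.2, -0.3]
opening: 0.0398
```

```bash
python3 - <<'E'
from h import *
o=get_obs();print(o['clock'],o['tool_pos'],o['force'])
s=snapshot('scene');save('ac_s',s['image'],1.4)
s=snapshot('top');save('ac_t',s['image'],1.4);C=cam(s);im=s['image'].astype(int)
r,g,b=im[:,:,0],im[:,:,1],im[:,:,2]
k=((r>g*2)&(r>b*2)&(r>90)).astype(np.uint8);k2=np.zeros_like(k);k2[175:208,308:338]=k[175:208,308:338]
c=max(cv2.findContours(k2,0,1)[0],key=cv2.contourArea);B=toplane(C,cv2.boxPoints(cv2.minAreaRect(c)),.125)[:,:2];e=[B[1]-B[0],B[2]-B[1]];e=max(e,key=np.linalg.norm);print('knob angle',np.degrees(np.arctan2(e[1],e[0])),'expected',16.3-60)
k=((b>r*1.4)&(b>g*1.15)&(b>60));k[:,:265]=0;k[:,330:]=0;k[:160]=0;k[250:]=0
u=np.argwhere(k)[:,::-1];print(u.min(0),u.max(0),toplane(C,[(u.min(0)+u.max(0))/2],.106))
a=np.radians(16.3+180-60);print('expected pocket',.55+.09*np.cos(a),-.2115+.09*np.sin(a))
E
```

```text
47.1 [ 0.46057328 -0.51471952  0.23623136] [ 0.29607064  0.22812489 -0.25248454]
knob angle -45.80462011540955 expected -43.7
[295 204] [312 221] [[ 0.4820524  -0.14960331  0.106     ]]
expected pocket 0.48493295686813886 -0.14932058300308276
```

View pics/ac_s.png

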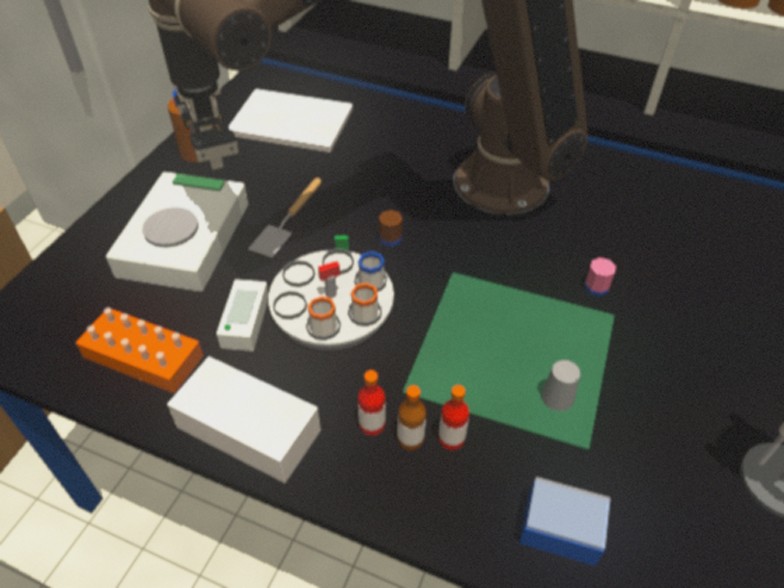

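View pics/ac_t.png

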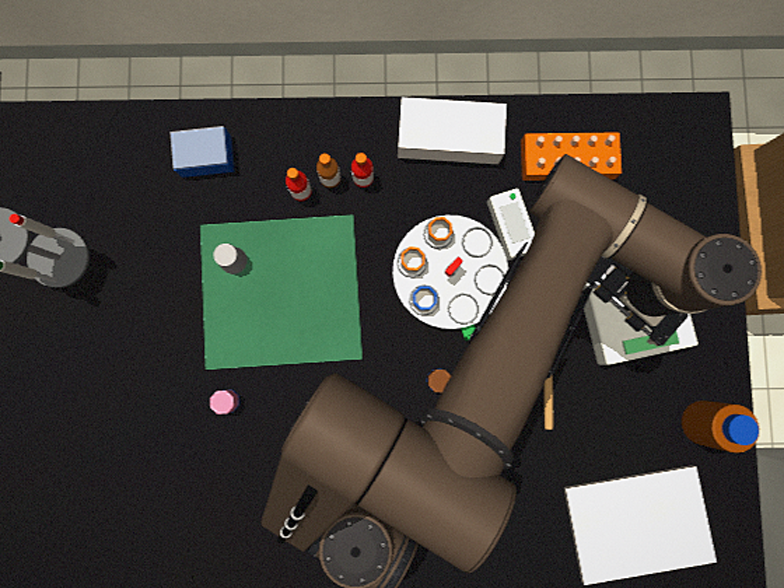

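The pictures show the blue-rimmed cup mouth-up in its pocket, one click on from the loading mark (top view about (425,300)). Both orange-rimmed cups are in their pockets at (413,262) and (440,232), and the beaker, bottles, spatula and the brown and pink cups are where they were. The robot is clear, so I'm handing in.

```bash
python3 -c "
from plant import *
print(close_job())"
```

```text
the job is handed in; nothing more can be done
None
```

The blue-rimmed cup now stands mouth-up in the loading pocket. After I let go of it, I turned the changer one click clockwise by its red knob, and the job is handed in at about 47 s of the 72 s allowed.

**How the cup was turned:** I tilted it about 40° in the grip against the loading-mark tab. It then went onto its side on the mat, and a light grip near the mouth stood it up as I lifted.

**Last checks:**
- **Cup:** the top view puts it within about 3 mm of where that pocket should be after one click.
- **Knob:** it measured −46° against an expected −44°. That is within what the picture can resolve, and the gripper itself turned 60°.
- **Other things:** both orange-rimmed cups are still in their pockets. The beaker, bottles, spatula, and brown and pink cups look unmoved, and the arm is clear with no force on it.

**What did not go as planned:**
- Rolling the cup over by dragging it on the mat failed, because the mat's friction was too low.
- The cup slid up in the grip during the first tilt, and probably touched the gripper body. It then tipped the rest of the way onto its side from about 40° with the fingers barely closed, only partly controlled.
- My first grip on the knob caught the stem instead of the bar, and I pulled up on it with about 30 N before releasing and gripping the bar higher.

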